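# Load the cartridge fixture and lock the keeper bar

## Robot

A 6-joint arm with a two-finger parallel gripper is mounted at the origin on the work surface. World frame = base frame: x ahead of the robot, y to its left, z up, the work surface at z = 0. Lengths are in m, angles in rad, forces in N, time in s.
With the tool pointing down it reaches from about 0.375 to 0.925 m from the base axis. Payload 5.7 kg.
Tool frame: the origin (TCP) lies on the centre line of the jaws, within the pads' length; the fingertips stand 25 mm ahead of it and the grasp point (between the pads) lies 6 mm ahead of it; z points along the fingers, y is the direction in which the jaws open and shut (so a half turn about z gives the same grasp; the last joint's range is limited). The gripper opens to 88 mm and grips with 3 to 60 N. Pads are 20 mm wide; open, the fingers measure 115 mm over their backs; the gripper's body (75 mm by 178 mm) begins 61 mm behind the grasp point.
Start: joints at [-1.251, 0.359, 1.51, -0, 1.272, -0.115], TCP at [0.253, -0.544, 0.218] pointing down, gripper open.
Joint ranges: [-2.97, 2.97], [-1.01, 2.36], [0.21, 2.38], [-0.96, 4.11], [0.2, 2.71], [-2.98, 2.98]. Speed limits (rad/s): [2.39, 2.39, 3.14, 3.14, 3.14, 3.14].

## Interface

Orientations are given as a unit quaternion [x, y, z, w].
In Python, from plant import bot gives the robot as it stands.
- The arm moves only by the tool arm_command, never from a script. Its argument "plan" is one flat list of numbers, 7 for each row, row after row: the shift along the world's x, y, z in cm, then the turn, a rotation vector about the world's x, y, z in degrees, then the closure, from 0 (fully open) to 1 (shut). A call has 1 to 12 rows; each row is the pose to reach, as a shift and turn from the pose commanded when the call began; what a row does not reach only later rows make up. A row lasts 1/12 s, in which the tool goes at most 41.7 mm and 7.16 degrees, less where a joint would pass 70% of its speed; a pose out of reach is approached as far as the arm can. A call with a gripper value outside its range is refused whole. The fingers move at their own pace and stop on an object; "newtons" is the grip in N (left out, the last holds). Time passes only in rows, so rows that repeat a pose let the fingers close. It gives the time, the measured TCP pose, the force and the opening at its end, in the units of the state.
- bot.read_state(): the state, without advancing time (a new reading comes with each control period).
- bot.capture(name): name is "scene" or "top" or "wrist"; returns the picture (384x512x3 uint8, blue, green, red); there is no depth.
- bot.get_calibration(name): a dict with "mtx" (3x3 intrinsics, pixels), "world_from_camera" (4x4, takes a point from camera to world coordinates). Camera axes: x right, y down, z forward; pixel columns grow to the right and rows downward; lengths in m; the calibration is good to about 2 mm. The wrist camera is an equidistant fisheye: a pixel r from the principal point sees the ray r / f radians off the axis. A picture is of the moment at which its call begins: read the wrist's pose just before it. get_calibration takes no time and is no camera call; for the wrist camera it gives the pose at the moment of the call.
- bot.job_done(): hands the job in, once; it reports no verdict.
Trained networks look in the newest picture that a camera, given by its name, has taken for a name from the list of things; names that differ only in an ending like _2 or _b are one class to them, and where a whole thing is asked for, a point or a joint stands for the part that bears it (a point fixed in the world has none). Each returns a list of dicts, best first, with "confidence" (0 to 1); they miss things now and then, are a little off and sometimes report something else, mostly with a low value. They report only what shows in the picture. A call takes as long as a camera call. They do not tell look-alikes from the thing itself.
- bot.trace(thing, camera): "region" (384x512 bool, what is visible of it) and "location" ([column, row] as shares, 0 to 1, of the picture: columns of its width, rows of its height, amid what is visible of it).
- bot.spot_point(thing, camera): "location" ([column, row] as shares, 0 to 1, of the picture: columns of its width, rows of its height: a listed point, or the origin of a listed thing).
The state is a dict: "time_s": time; "qpos": joint angles; "qvel": joint speeds; "joint_torque": joint torques, N m; "position": TCP position; "orientation": TCP orientation; "ft_force": force on the tool from outside, world axes, zero at the start; "ft_torque": the same for the moment, N m; "finger_gap": opening from 0.0 (shut) to 1.0 (fully open).
Only numpy, scipy, OpenCV 4.12 (cv2) and the standard library are available. Lean on these libraries where they do the work, as an engineer would, in place of code of your own. Each camera call takes 0.05 s, during which the arm holds its last target.

## Task

Get the cartridge fixture loaded for soldering: swing its keeper bar all the way open, take out any waisted wooden blanking block and lay it flat in the shallow orange tray, set every cartridge shell that is on the desk flat and square, fully down, in a pocket of its own size (long shells in long pockets, short in short), then swing the bar back over them until it snaps past its catch and is fully shut. Leave the paddle controller, the breadboard and the side cutters where they lie.

Things in the scene. Friction and masses are not known exactly. Their poses are not given: they have to be found in the camera images.
- fixture: fixed aluminium plate 260 mm (its x, away from the robot) x 240 mm (its y) x 20 mm thick with four rectangular pockets in two rows, two long and two short; origin: centre of its underside, z up. Pivot boss of the keeper at x -105 mm, y 0; catch block (12 x 34 mm, top 50 mm above the desk) at x +123 mm, y +6.5 mm
- pocket_long_a (a point): centre of the floor of the near right long pocket, a 103 x 53 mm rectangular recess 12 mm deep with a 3 mm chamfer round its mouth; its floor is 8 mm above the desk, its long side runs along the fixture's y; a seated shell stands 14 mm proud of the plate. Next shell in fixture x is 36 mm away, in fixture y 14 mm
- pocket_short_a (a point): centre of the floor of the near left short pocket, a 69 x 53 mm rectangular recess 12 mm deep with a 3 mm chamfer round its mouth; its floor is 8 mm above the desk, its long side runs along the fixture's y; a seated shell stands 14 mm proud of the plate. Next shell in fixture x is 36 mm away, in fixture y 14 mm
- pocket_short_b (a point): centre of the floor of the far right short pocket, a 69 x 53 mm rectangular recess 12 mm deep with a 3 mm chamfer round its mouth; its floor is 8 mm above the desk, its long side runs along the fixture's y; a seated shell stands 14 mm proud of the plate. Next shell in fixture x is 36 mm away, in fixture y 14 mm
- pocket_long_b (a point): centre of the floor of the far left long pocket, a 103 x 53 mm rectangular recess 12 mm deep with a 3 mm chamfer round its mouth; its floor is 8 mm above the desk, its long side runs along the fixture's y; a seated shell stands 14 mm proud of the plate. Next shell in fixture x is 36 mm away, in fixture y 14 mm
- keeper (a joint): angle of the steel keeper bar about its upright pivot: 0 = shut (bar along fixture +x over the inner ends of all pockets, 2.5 mm above seated shells), growing as it swings to the left (fixture +y, counter-clockwise from above) to a stop at 1.6. It stays where left (friction under 1 N at the knob); a sprung catch resists about 5 N at the knob from 0.06 to 0.025 rad, then pulls it shut
- keeper_hinge (a point): the keeper's pivot axis, at the underside of the bar, 36.5 mm above the desk. The bar is 30 mm wide, 10 mm thick (underside 36.5, top 46.5 mm above the desk) and reaches 215 mm from the pivot
- keeper_knob (a point): top centre of the upright black round post on the bar, 14 mm in diameter, 38 mm tall above the bar (top 84.5 mm above the desk), 170 mm from the pivot along the bar: the handle
- long_a: loose beige plastic cartridge shell, a plain closed box 100 mm long (its x) x 50 mm wide (its y) x 26 mm high (its z), about 140 g, rounded 2 mm edges, black grip ribs at one end of the top; origin: centre of its underside, z up. It may go in either way round (half turn about z) and in either long pocket. May be absent.
- long_b: loose beige plastic cartridge shell, a plain closed box 100 mm long (its x) x 50 mm wide (its y) x 26 mm high (its z), about 140 g, rounded 2 mm edges, black grip ribs at one end of the top; origin: centre of its underside, z up. It may go in either way round (half turn about z) and in either long pocket. May be absent.
- short_a: loose beige plastic cartridge shell, a plain closed box 66 mm long (its x) x 50 mm wide (its y) x 26 mm high (its z), about 100 g, rounded 2 mm edges, black grip ribs at one end of the top; origin: centre of its underside, z up. It may go in either way round (half turn about z) and in either short pocket. May be absent.
- short_b: loose beige plastic cartridge shell, a plain closed box 66 mm long (its x) x 50 mm wide (its y) x 26 mm high (its z), about 100 g, rounded 2 mm edges, black grip ribs at one end of the top; origin: centre of its underside, z up. It may go in either way round (half turn about z) and in either short pocket. May be absent.
- blank_short: loose plain wooden blanking block, waisted seen from above: 66 mm long (its x), 24 mm high, 50 mm wide ends, 36 mm wide over the middle 40 mm; about 50 g; origin: centre of its underside, z up. If present it starts seated in pocket_short_a; its place at the end is the tray
- blank_long: loose plain wooden blanking block, waisted seen from above: 100 mm long (its x), 24 mm high, 50 mm wide ends, 36 mm wide over the middle 60 mm; about 80 g; origin: centre of its underside, z up. If present it starts seated in pocket_long_b; its place at the end is the tray
- tray_in (a point): centre of the inner floor (4 mm above the desk) of the fixed shallow orange plastic tray, 180 mm (its x) x 150 mm (its y) x 16 mm high outside, walls 4 mm; axes x and y along the tray's sides, z up
- paddle: bystander: black plastic paddle controller 100 x 66 x 34 mm with a 42 mm dial on top (50 mm high in all), loose; origin: centre of its underside
- breadboard: bystander: white plastic breadboard 165 x 55 x 10 mm, loose; origin: centre of its underside
- cutters: bystander: chrome side cutters with red grips, 155 mm long, 12 mm high, loose; origin: at desk level near the middle
Mind the look-alikes: they are no part of the job. What is shaped like the short_a but blue is not meant.

How it is judged:
On the way, in this order (a step that is already met when the one before it is completed fails the run):
1. the keeper bar is swung open, clear of the pockets (past 1.4 rad) (value of joint keeper above 1.4 rad), for 0.2 s.
2. every shell present is seated in a pocket of its size and every blanking block lies flat in the tray while the bar is still open ((distance between long_a and pocket_long_a below 0.004 m or distance between long_a and pocket_long_b below 0.004 m) and angle between each of long_a, long_b, short_a, short_b's own z axis and vertical below 0.04 rad and angle between the x axis of each of long_a, long_b, short_a, short_b and the y axis of fixture, either way round below 0.06 rad and (distance between long_b and pocket_long_a below 0.004 m or distance between long_b and pocket_long_b below 0.004 m) and (distance between short_a and pocket_short_a below 0.004 m or distance between short_a and pocket_short_b below 0.004 m) and (distance between short_b and pocket_short_a below 0.004 m or distance between short_b and pocket_short_b below 0.004 m) and z of each of blank_short, blank_long in the frame of tray_in below 0.005 m and angle between each of blank_short, blank_long's own z axis and vertical below 0.06 rad and x of blank_short in the frame of tray_in between -0.09 and 0.09 m and y of blank_short in the frame of tray_in between -0.075 and 0.075 m and x of blank_long in the frame of tray_in between -0.09 and 0.09 m and y of blank_long in the frame of tray_in between -0.075 and 0.075 m and value of joint keeper above 1 rad), for 0.2 s.
At the end, for the whole second after the job is handed in: Every shell present sits in a pocket of its size (underside centre within 4 mm of the pocket floor's centre, level to 0.04 rad, square to 0.06 rad), every blanking block lies flat on the tray floor (to 0.06 rad), all at rest, and the keeper bar is shut past its catch (below 0.03 rad) ((distance between long_a and pocket_long_a below 0.004 m or distance between long_a and pocket_long_b below 0.004 m) and angle between each of long_a, long_b, short_a, short_b's own z axis and vertical below 0.04 rad and angle between the x axis of each of long_a, long_b, short_a, short_b and the y axis of fixture, either way round below 0.06 rad and (distance between long_b and pocket_long_a below 0.004 m or distance between long_b and pocket_long_b below 0.004 m) and (distance between short_a and pocket_short_a below 0.004 m or distance between short_a and pocket_short_b below 0.004 m) and (distance between short_b and pocket_short_a below 0.004 m or distance between short_b and pocket_short_b below 0.004 m) and z of each of blank_short, blank_long in the frame of tray_in below 0.005 m and angle between each of blank_short, blank_long's own z axis and vertical below 0.06 rad and x of blank_short in the frame of tray_in between -0.09 and 0.09 m and y of blank_short in the frame of tray_in between -0.075 and 0.075 m and x of blank_long in the frame of tray_in between -0.09 and 0.09 m and y of blank_long in the frame of tray_in between -0.075 and 0.075 m and value of joint keeper below 0.03 rad and linear speed of each of long_a, long_b, short_a, short_b, blank_short, blank_long below 0.02 m/s); the robot touches nothing.
It fails at once if the paddle controller is shoved more than 25 mm (distance of paddle from where it was at the start of the episode above 0.025 m).
It fails at once if the breadboard is shoved more than 25 mm (distance of breadboard from where it was at the start of the episode above 0.025 m).
It fails at once if the pair of side cutters is shoved more than 25 mm (distance of cutters from where it was at the start of the episode above 0.025 m).
Of long_a, long_b, short_a, short_b only 3 to 4 are there at a start; the rules pass over those that are not, and their reading is None.
Of blank_short, blank_long only 1 to 2 are there at a start; the rules pass over those that are not, and their reading is None.
At some moment in a run one of long_a, long_b, short_a, short_b may be knocked a few centimetres aside while the robot is not near it.
Once in a run the grip may slacken for a moment while it holds something.
It also fails if it takes over 210 s, if anything falls off the work surface, if the arm or the gripper's body presses on something with over 40 N, if the wrist force passes 120 N, or if a joint passes its speed limit or range.

## Working session

There is one attempt and no reset: what is moved stays moved. The work goes in short steps, Python scripts to look and compute and a tool call to move; the robot and the scene stay as the last step left them, time stands still between calls to the robot, and variables do not carry over. Pictures are saved under pics/ and viewed, and the job is handed in when it is done.

Besides the shell and the picture viewer there is one more tool, called in YAML: its name, and indented under it one key for each argument. arm_command: Moves the arm, as the interface text tells. Its arguments: {"type":"object","properties":{"plan":{"type":"array","items":{"type":"number"}},"newtons":{"type":"number"}},"required":["plan"]}

```bash
ls; mkdir -p pics
python3 - <<'E'
from plant import bot
import cv2
s=bot.read_state();print(s)
for n in ["scene","top","wrist"]:
    im=bot.capture(n);cv2.imwrite(f"pics/{n}0.png",im)
    c=bot.get_calibration(n);print(n,c)
E
```

```text
pics
{'time_s': 0.0, 'qpos': array([-1.25111439e+00,  3.59442872e-01,  1.51144200e+00, -3.14813677e-05,
        1.27250882e+00, -1.15109120e-01]), 'qvel': array([-5.39606453e-04, -1.35407678e-03,  6.18930381e-04, -5.50288000e-05,
       -7.66132666e-04,  2.60211466e-04]), 'joint_torque': array([-1.47430845e-03, -5.15379846e+01, -2.70723867e+01,  6.68540038e-02,
        3.45131045e-02, -1.45333674e-04]), 'position': array([ 0.25248541, -0.54350674,  0.21764296]), 'orientation': array([ 9.76461115e-01,  2.15691630e-01, -1.06913228e-04, -8.94277428e-04]), 'ft_force': array([ 0.29532303, -0.66227789, -0.26755056]), 'ft_torque': array([-0.01347566, -0.01200499, -0.03368892]), 'finger_gap': 0.9993514987117066}
scene {'mtx': array([[368.53546329,   0.        , 257.94795582],
       [  0.        , 368.53546329, 188.60035086],
       [  0.        ,   0.        ,   1.        ]]), 'world_from_camera': array([[ 0.61660906,  0.59242078, -0.51848904,  1.04166807],
       [ 0.78714205, -0.45207365,  0.4195674 , -0.37576908],
       [ 0.01416521, -0.66683359, -0.74507201,  0.82463478],
       [ 0.  
[... 315 characters left out ...]
739,  0.07543645, -0.00928357,  0.04521982],
       [-0.00587269, -0.1982444 , -0.98013503,  1.39774882],
       [ 0.        ,  0.        ,  0.        ,  1.        ]])}
wrist {'mtx': array([[297.31863964,   0.        , 259.8687184 ],
       [  0.        , 297.31863964, 191.17502447],
       [  0.        ,   0.        ,   1.        ]]), 'world_from_camera': array([[ 4.22222395e-01, -8.71892527e-01, -2.48055781e-01,
         3.19429201e-01],
       [-9.06491756e-01, -4.06400091e-01, -1.14506171e-01,
        -5.12939470e-01],
       [-9.72816749e-04,  2.73207591e-01, -9.61954607e-01,
         3.84153935e-01],
       [ 0.00000000e+00,  0.00000000e+00,  0.00000000e+00,
         1.00000000e+00]])}
```

View pics/top0.png

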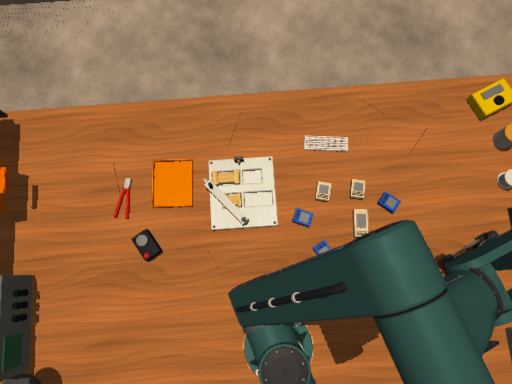

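View pics/scene0.png

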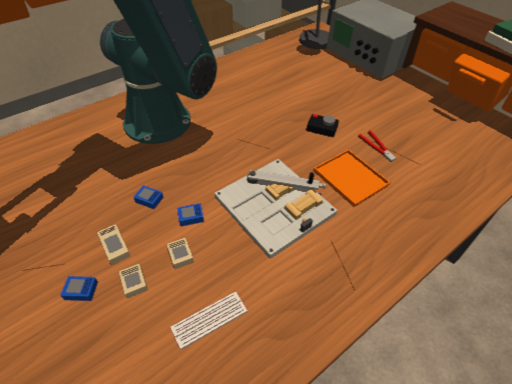

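View pics/wrist0.png

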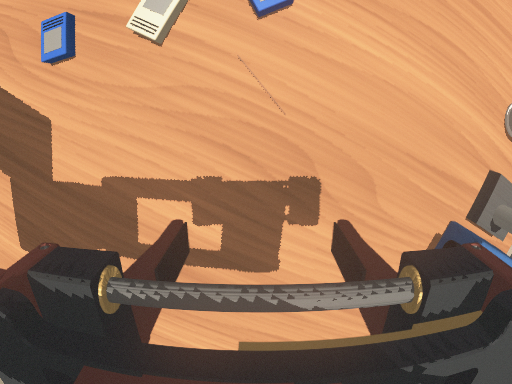

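The top view shows the fixture (~243,193), its bar part-open, the orange tray (~173,184), one long shell (361,222), two short shells (324,191 and 358,188), and three blue look-alikes. Both blanks are in the fixture. I'll write helpers and run the networks.

```bash
cat > h.py <<'E'
import numpy as np, cv2
from plant import bot
from scipy.spatial.transform import Rotation as R
def ray(cal,px,name):
    K=cal["mtx"];T=cal["world_from_camera"]
    px=np.atleast_2d(np.asarray(px,float))
    x=(px[:,0]-K[0,2])/K[0,0];y=(px[:,1]-K[1,2])/K[1,1]
    if name=="wrist":
        r=np.hypot(x,y)+1e-12
        d=np.stack([np.sin(r)*x/r,np.sin(r)*y/r,np.cos(r)],1)
    else: d=np.stack([x,y,np.ones_like(x)],1)
    return T[:3,3],d@T[:3,:3].T
def w(cal,px,z,name):
    o,d=ray(cal,px,name)
    return o+d*((z-o[2])/d[:,2])[:,None]
def proj(cal,P,name):
    K=cal["mtx"];T=cal["world_from_camera"]
    p=(np.atleast_2d(P)-T[:3,3])@T[:3,:3]
    if name=="wrist":
        t=np.arctan2(np.hypot(p[:,0],p[:,1]),p[:,2]);h=np.hypot(p[:,0],p[:,1])+1e-12
        u=np.stack([t*p[:,0]/h,t*p[:,1]/h],1)
    else: u=p[:,:2]/p[:,2:]
    return u*K[0,0]+K[:2,2]
def crop(im,x0,y0,x1,y1,s,f):
    cv2.imwrite(f,cv2.resize(im[y0:y1,x0:x1],None,fx=s,fy=s,interpolation=cv2.INTER_CUBIC))
E
python3 - <<'E'
from h import *
zs={'fixture':0,'pocket_long_a':.008,'pocket_short_a':.008,'pocket_short_b':.008,'pocket_long_b':.008,'keeper_hinge':.0365,'keeper_knob':.0845,'tray_in':.004,'long_a':0,'short_a':0,'blank_short':.008,'blank_long':.008,'paddle':0,'breadboard':0,'cutters':0}
for n in ["top","scene"]:
    im=bot.capture(n);c=bot.get_calibration(n)
    crop(im,*( (100,120,420,280) if n=="top" else (40,100,440,360)),2.4 if n=="top" else 2,f"pics/{n}1.png")
    for t,z in zs.items():
        for d in bot.spot_point(t,n)[:4]:
            p=np.array(d["location"])*[512,384]
            print(n,t,round(d["confidence"],2),p.round(),w(c,p,z,n)[0].round(3))
print(bot.read_state()["time_s"])
E
```

```text
top fixture 0.85 [241. 194.] [0.544 0.09  0.   ]
top pocket_long_a 0.83 [261. 201.] [0.511 0.019 0.008]
top pocket_long_a 0.73 [226. 176.] [0.617 0.142 0.008]
top pocket_short_a 0.77 [233. 204.] [0.508 0.122 0.008]
top pocket_short_a 0.68 [254. 180.] [0.593 0.039 0.008]
top pocket_short_b 0.77 [233. 204.] [0.508 0.122 0.008]
top pocket_short_b 0.68 [254. 180.] [0.593 0.039 0.008]
top pocket_long_b 0.83 [261. 201.] [0.511 0.019 0.008]
top pocket_long_b 0.73 [226. 176.] [0.617 0.142 0.008]
top keeper_hinge 0.62 [240. 217.] [0.451 0.097 0.036]
top keeper_knob 0.77 [210. 185.] [0.568 0.193 0.085]
top keeper_knob 0.69 [128. 196.] [0.549 0.483 0.085]
top tray_in 0.68 [358. 220.] [ 0.414 -0.331  0.004]
top long_a 0.9 [360. 219.] [ 0.418 -0.34   0.   ]
top short_a 0.85 [357. 187.] [ 0.537 -0.346  0.   ]
top short_a 0.65 [301. 219.] [ 0.433 -0.123  0.   ]
top short_a 0.62 [323. 194.] [ 0.52  -0.214  0.   ]
top short_a 0.53 [324. 249.] [ 0.318 -0.195  0.   ]
top blank_short 0.51 [230. 202.] [0.515 0.131 0.008]
top blank_long 0.6 [224. 176.] [0.617 0.147 0.008]
top paddle 0.6 [147. 244.] [0.384
[... 797 characters left out ...]
eeper_hinge 0.84 [252. 173.] [0.435 0.091 0.036]
scene keeper_knob 0.88 [316. 173.] [0.579 0.207 0.085]
scene long_a 0.91 [113. 246.] [ 0.398 -0.337  0.   ]
scene short_a 0.91 [178. 256.] [ 0.525 -0.218  0.   ]
scene short_a 0.73 [139. 285.] [ 0.539 -0.334  0.   ]
scene short_a 0.63 [150. 201.] [ 0.315 -0.19   0.   ]
scene short_a 0.57 [ 81. 289.] [ 0.466 -0.449  0.   ]
scene blank_short 0.8 [278. 190.] [0.514 0.129 0.008]
scene blank_long 0.94 [306. 205.] [0.607 0.154 0.008]
scene blank_long 0.53 [115. 246.] [ 0.406 -0.334  0.008]
scene paddle 0.97 [327. 131.] [0.399 0.449 0.   ]
scene breadboard 0.69 [210. 319.] [ 0.716 -0.245  0.   ]
scene cutters 0.82 [380. 146.] [0.565 0.538 0.   ]
1.75
```

View pics/top1.png

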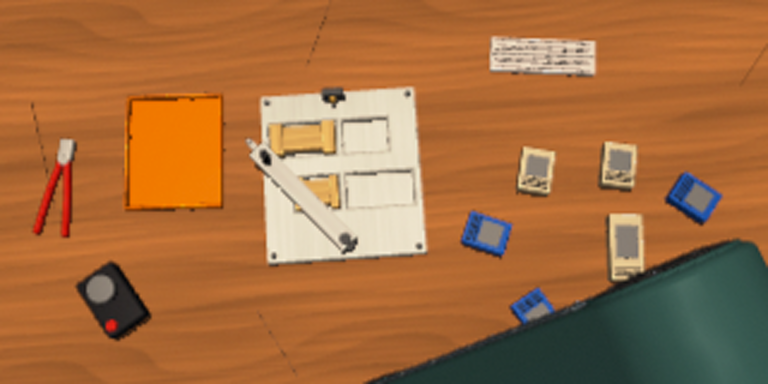

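View pics/scene1.png

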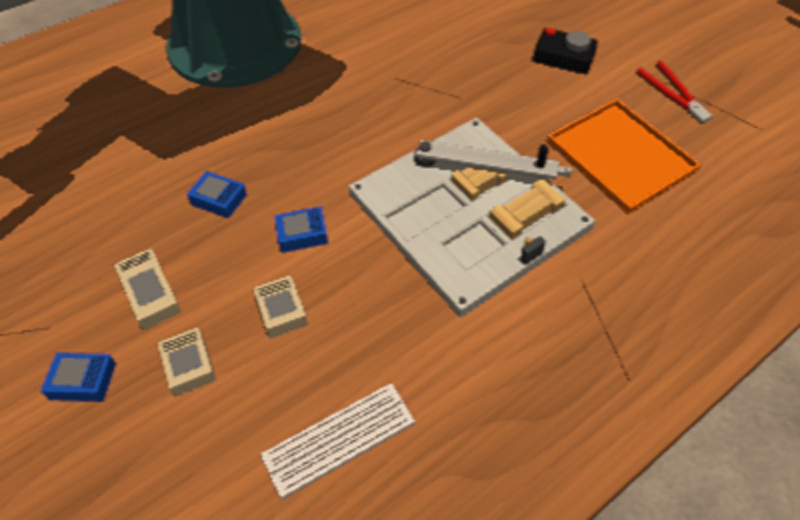

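Run:
```python
from h import *
for n,box in [("top",(195,145,290,240)),("scene",(205,150,345,260))]:
    im=bot.capture(n);c=bot.get_calibration(n)
    for t in ["fixture"]:
        for d in bot.trace(t,n)[:2]:
            m=d["region"].astype(np.uint8)
            cs=max(cv2.findContours(m,0,2)[0],key=cv2.contourArea)
            P=w(c,cs[:,0,:],.02,n)[:,:2]
            r=cv2.minAreaRect((P*1000).astype(np.float32));print(n,d["confidence"],r)
    for d in bot.trace("keeper",n)[:1]:
        m=d["region"].astype(np.uint8);cs=max(cv2.findContours(m,0,2)[0],key=cv2.contourArea)
        print(cv2.minAreaRect((w(c,cs[:,0,:],.0465,n)[:,:2]*1000).astype(np.float32)))
    for d in bot.trace("tray_in",n)[:1]:
        m=d["region"].astype(np.uint8);cs=max(cv2.findContours(m,0,2)[0],key=cv2.contourArea)
        print(cv2.minAreaRect((w(c,cs[:,0,:],.016,n)[:,:2]*1000).astype(np.float32)))
    hsv=cv2.cvtColor(im,cv2.COLOR_BGR2HSV)
    m=((hsv[...,0]<16)&(hsv[...,1]>230)&(hsv[...,2]>200)).astype(np.uint8)
    cs=max(cv2.findContours(m,0,2)[0],key=cv2.contourArea)
    print("orange",cs.mean((0,1)),cv2.minAreaRect((w(c,cs[:,0,:],.016,n)[:,:2]*1000).astype(np.float32)))
```

```text
top 0.7 ((551.1806030273438, 96.62748718261719), (260.10223388671875, 270.3663024902344), 89.79412078857422)
top 0.37 ((520.3814086914062, 151.19036865234375), (219.2724609375, 33.35005187988281), 41.55681228637695)
((517.9436645507812, 152.05499267578125), (217.81338500976562, 35.66354751586914), 40.52558517456055)
((604.8845825195312, 345.0556640625), (153.62640380859375, 188.90318298339844), 87.57887268066406)
orange [175.05172414 187.63793103] ((602.36376953125, 340.11798095703125), (139.17144775390625, 168.49082946777344), 88.6873550415039)
scene 0.73 ((502.4291687011719, 168.26898193359375), (224.6070556640625, 66.37889099121094), 50.04731750488281)
scene 0.59 ((549.1488647460938, 101.12059020996094), (293.6374206542969, 278.15557861328125), 89.62837219238281)
((512.4257202148438, 158.97116088867188), (222.2318115234375, 65.76319885253906), 40.5245246887207)
((609.1162109375, 336.594970703125), (161.5580596923828, 188.66696166992188), 87.37750244140625)
orange [352.32926829 175.52439024] ((611.2587890625, 340.8624572753906), (144.9932861328125, 168.60890197753906), 87.7863540649414)
```

arm_command:
  plan: [4, 4, 4, 0, 0, 4, 0, 6, 8, 6, 0, 0, 8, 0, 8, 12, 8, 0, 0, 12, 0, 10, 15, 8, 0, 0, 16, 0, 12, 18, 8, 0, 0, 16, 0, 13, 22, 8, 0, 0, 16, 0, 14, 25, 8, 0, 0, 16, 0, 16, 29, 8, 0, 0, 16, 0, 17, 33, 8, 0, 0, 16, 0, 18, 36, 8, 0, 0, 16, 0, 18, 38, 8, 0, 0, 16, 0, 18, 38, 8, 0, 0, 16, 0]

```text
time_s: 3.15
position: [0.4327, -0.1592, 0.2985]
orientation: [0.936, 0.352, 0.0, -0.001]
ft_force: [-0.4, 0.7, -0.3]
finger_gap: 1.003
```

arm_command:
  plan: [2, 3, 0, 0, 0, 0, 0.3, 4, 6, 0, 0, 0, 0, 0.5, 6, 10, 0, 0, 0, 0, 0.7, 8, 14, 0, 0, 0, 0, 0.7, 9, 18, 0, 0, 0, 0, 0.7, 10, 22, 0, 0, 0, 0, 0.7, 10, 25, 0, 0, 0, 0, 0.7, 10, 26, 0, 0, 0, 0, 0.7, 10, 26, 0, 0, 0, 0, 0.7, 10, 26, 0, 0, 0, 0, 0.7]

```text
time_s: 3.98
position: [0.5327, 0.0951, 0.2983]
orientation: [0.937, 0.35, -0.0, 0.0]
ft_force: [-0.1, -1.0, -0.1]
finger_gap: 0.311
```

Run:
```python
from h import *
s=bot.read_state();print(s["time_s"],s["position"],s["orientation"],s["finger_gap"])
im=bot.capture("wrist");cv2.imwrite("pics/w1.png",im);print(bot.get_calibration("wrist")["world_from_camera"])
```

```text
3.9833 [0.53273365 0.09509195 0.29829904] [ 9.36743375e-01  3.50016499e-01 -3.01762451e-04  4.56838176e-04] 0.3112439418436262
[[ 6.55513345e-01 -7.26385501e-01 -2.06558365e-01  5.88255224e-01]
 [-7.55183049e-01 -6.30188348e-01 -1.80447246e-01  1.42971584e-01]
 [ 9.03588561e-04  2.74274954e-01 -9.61650889e-01  4.64626206e-01]
 [ 0.00000000e+00  0.00000000e+00  0.00000000e+00  1.00000000e+00]]
```

View pics/w1.png

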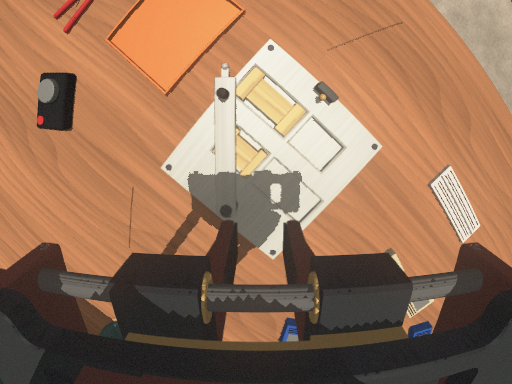

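The wrist view shows the plate corners at about (270,40), (381,147), (273,258) and (162,167), the knob at (222,94), and the tray at the upper left. Next I'll fit the poses.

```bash
cat >> h.py <<'E'
from scipy.optimize import least_squares
def fitrect(cal,px,hx,hy,z,name,x0):
    "corners px in order (+,+),(+,-),(-,-),(-,+)"
    L=np.array([[hx,hy],[hx,-hy],[-hx,-hy],[-hx,hy]])
    def f(p):
        c,s=np.cos(p[2]),np.sin(p[2]);Q=L@np.array([[c,s],[-s,c]])+p[:2]
        return (proj(cal,np.c_[Q,np.full(4,z)],name)-px).ravel()
    r=least_squares(f,x0);return r.x,np.abs(r.fun).max()
E
python3 - <<'E'
from h import *
im=cv2.imread("pics/w1.png");c=bot.get_calibration("wrist")
g=cv2.cvtColor(im,6)
px=np.array([[270,40],[381,147],[273,258],[162,167]],np.float32).reshape(-1,1,2)
# order: which is world
print(w(c,px[:,0],.02,"wrist"))
px2=cv2.cornerSubPix(g,px.copy(),(4,4),(-1,-1),(3,50,.01));print(px2[:,0])
x,e=fitrect(c,px2[:,0],.13,.12,.02,"wrist",[.55,.09,0]);print("fixture",x,e)
print("hinge",w(c,[[226,211]],.0465,"wrist"),"knob",w(c,[[222,94]],.0845,"wrist"))
tr=w(c,[[244,12],[168,94],[108,40]],.016,"wrist");print(tr)
im2=cv2.resize(im[0:270,90:400],None,fx=2.5,fy=2.5,interpolation=2);cv2.imwrite("pics/w1z.png",im2)
E
```

```text
[[ 0.67719993  0.19990564  0.02      ]
 [ 0.67403742 -0.03801509  0.02      ]
 [ 0.41845638 -0.03439491  0.02      ]
 [ 0.42146034  0.20228557  0.02      ]]
[[269.77225  38.23301]
 [378.9905  145.47127]
 [272.57846 256.75095]
 [162.6113  167.03807]]
fixture [ 0.54839859  0.08400859 -0.00887626] 2.9788368866813357
hinge [[0.44181817 0.08261034 0.0465    ]] knob [[0.57168577 0.19150772 0.0845    ]]
[[0.68720592 0.25982187 0.016     ]
 [0.5165471  0.26638821 0.016     ]
 [0.52306953 0.41248898 0.016     ]]
```

View pics/w1z.png

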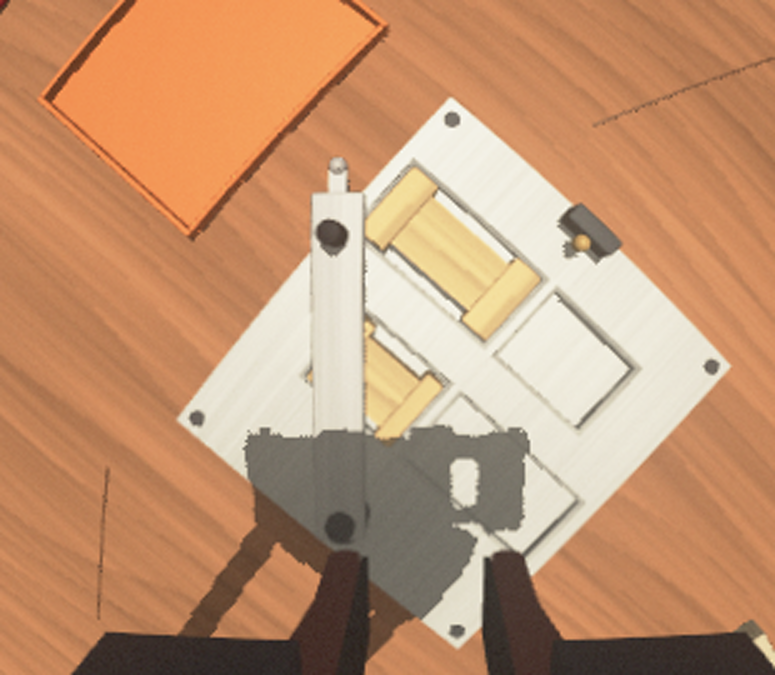

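Run:
```python
from h import *
c=bot.get_calibration("wrist")
Z=lambda a:np.array(a)/2.5+[90,0]
x,e=fitrect(c,Z([[452,97],[730,367],[459,648],[178,419]]),.13,.12,.02,"wrist",[.55,.09,0]);print("fixture",x,e)
Rm=np.array([[np.cos(x[2]),-np.sin(x[2])],[np.sin(x[2]),np.cos(x[2])]])
loc=lambda P:((P[:,:2]-x[:2])@Rm*1000).round(1)
print("longb mouth",loc(w(c,Z([[413,161],[545,279],[484,343],[363,230]]),.02,"wrist")))
print("shortb mouth",loc(w(c,Z([[559,289],[640,368],[580,429],[494,353]]),.02,"wrist")))
print("longa",loc(w(c,Z([[460,392],[581,502]]),.02,"wrist")))
print("catch",loc(w(c,Z([[577,205],[621,244]]),.05,"wrist")))
print("hinge",loc(w(c,Z([[340,527]]),.0465,"wrist")),"knob",loc(w(c,Z([[332,232]]),.0845,"wrist")))
kn=w(c,Z([[332,232]]),.0845,"wrist")[0];print(kn)
h=x[:2]+Rm@[-.105,0];d=kn[:2]-h;print(h,np.hypot(*d),np.arctan2(d[1],d[0])-x[2])
```

```text
fixture [ 0.54799795  0.08173495 -0.01125046] 0.7143282276980472
longb mouth [[ 85.1 110.7]
 [ 84.8   5.4]
 [ 31.4   6.4]
 [ 34.5 105.3]]
shortb mouth [[ 86.2  -4.9]
 [ 86.2 -75.4]
 [ 32.6 -73.9]
 [ 31.   -2.1]]
longa [[  -0.4   -2.9]
 [  -0.8 -108. ]]
catch [[125.3  24.3]
 [126.8  -8.9]]
hinge [[-1.059e+02 -1.000e-01]] knob [[ 24.3 110.3]]
[0.57350884 0.19172316 0.0845    ]
[0.4430046  0.08291622] 0.16991264757259 0.7062301705839102
```

arm_command:
  plan: [2, 4, 0, 0, 0, 0, 0.7, 4.1, 7, -2, 0, 0, 0, 0.7, 4.1, 9.7, -4, 0, 0, 0, 0.7, 4.1, 9.7, -7, 0, 0, 0, 0.7, 4.1, 9.7, -10, 0, 0, 0, 0.7, 4.1, 9.7, -13, 0, 0, 0, 0.7, 4.1, 9.7, -13, 0, 0, 0, 0.7, 4.1, 9.7, -16, 0, 0, 0, 0.7, 4.1, 9.7, -19, 0, 0, 0, 0.7, 4.1, 9.7, -22, 0, 0, 0, 0.7, 4.1, 9.7, -22, 0, 0, 0, 0.7, 4.1, 9.7, -22, 0, 0, 0, 0.7]

```text
time_s: 5.03
position: [0.5736, 0.1913, 0.0788]
orientation: [0.937, 0.349, -0.001, -0.0]
ft_force: [0.9, 0.1, -0.3]
finger_gap: 0.294
```

Run:
```python
import numpy as np
h=np.array([.4430,.0829]);a0=.695;p0=np.array([.5735,.1917])
for k in range(0,12):
    a=a0+k*0.085
    print(k,((h+.17*np.array([np.cos(a),np.sin(a)])-p0)*100).round(1),round(np.degrees(a-a0),1))
```

```text
0 [0. 0.] 0.0
1 [-1.   1.1] 4.9
2 [-2.   2.1] 9.7
3 [-3.2  2.9] 14.6
4 [-4.4  3.7] 19.5
5 [-5.6  4.4] 24.4
6 [-7.  5.] 29.2
7 [-8.3  5.5] 34.1
8 [-9.7  5.8] 39.0
9 [-11.2   6. ] 43.8
10 [-12.6   6.1] 48.7
11 [-14.1   6.1] 53.6
```

arm_command:
  plan: [-1, 1.1, 0, 0, 0, 5, 0.8, -2, 2.1, 0, 0, 0, 10, 0.8, -3.2, 2.9, 0, 0, 0, 15, 0.8, -4.4, 3.7, 0, 0, 0, 20, 0.8, -5.6, 4.4, 0, 0, 0, 24, 0.8, -7, 5, 0, 0, 0, 29, 0.8, -8.3, 5.5, 0, 0, 0, 34, 0.8, -9.7, 5.8, 0, 0, 0, 39, 0.8, -11.2, 6, 0, 0, 0, 44, 0.8, -12.4, 6.1, 0, 0, 0, 48, 0.8, -13, 6.1, 0, 0, 0, 48, 0.8, -13, 6.1, 0, 0, 0, 48, 0.8]

```text
time_s: 6.03
position: [0.4442, 0.254, 0.0807]
orientation: [0.714, 0.7, 0.001, 0.001]
ft_force: [-0.2, 0.2, -0.3]
finger_gap: 0.2
```

arm_command:
  plan: [0, 0, 4, 0, 0, 0, 0.7, 0, 0, 8, 0, 0, 0, 0.6, 0, -2, 12, 0, 0, 0, 0.5, 2, -5, 15, 0, 0, 0, 0.4, 5, -8, 17, 0, 0, 0, 0.2, 8, -10, 19, 0, 0, 0, 0, 11, -12, 21, 0, 0, 0, 0, 12, -12, 21, 0, 0, 0, 0, 12, -12, 21, 0, 0, 0, 0, 12, -12, 21, 0, 0, 0, 0]

```text
time_s: 6.87
position: [0.5654, 0.1329, 0.2898]
orientation: [0.715, 0.699, 0.001, 0.001]
ft_force: [0.6, 0.4, -0.8]
finger_gap: 0.914
```

Run:
```python
from h import *
s=bot.read_state();print(s["time_s"],s["position"],s["orientation"],s["finger_gap"])
im=bot.capture("wrist");cv2.imwrite("pics/w2.png",im);crop(im,80,20,400,260,2.5,"pics/w2z.png")
```

```text
6.8667 [0.56535714 0.13289036 0.28978073] [7.15114766e-01 6.99006078e-01 9.67748443e-04 6.61231546e-04] 0.913952333790232
```

View pics/w2z.png

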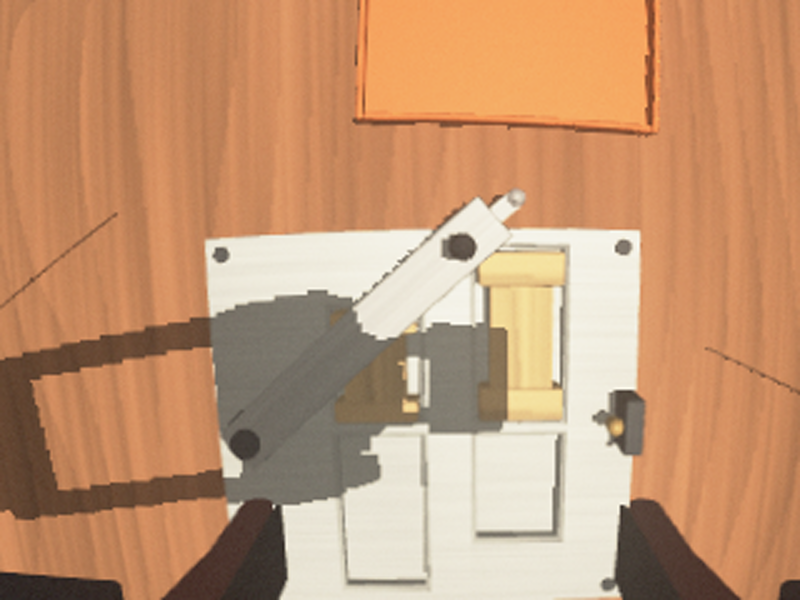

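Run:
```python
from h import *
c=bot.get_calibration("wrist");print(c["world_from_camera"])
Z=lambda a:np.array(a)/2.5+[80,20]
for z in (.0465,.06,.0845): print("knob",z,w(c,Z([[460,245]]),z,"wrist"))
print("hinge",w(c,Z([[245,445]]),.0465,"wrist"))
print("tip bar",w(c,Z([[478,200],[510,235]]),.0465,"wrist"))
print("corners",w(c,Z([[207,240],[639,231]]),.02,"wrist"))
n="top";im=bot.capture(n);crop(im,180,140,300,240,6,"pics/t2.png")
n="scene";im=bot.capture(n);crop(im,200,140,350,260,5,"pics/s2.png")
```

```text
[[ 9.99796214e-01 -1.92906875e-02 -5.94974418e-03  5.64334916e-01]
 [-2.01822679e-02 -9.61773976e-01 -2.73099790e-01  2.07588572e-01]
 [-4.54026411e-04  2.73164216e-01 -9.61967310e-01  4.55190022e-01]
 [ 0.00000000e+00  0.00000000e+00  0.00000000e+00  1.00000000e+00]]
knob 0.0465 [[0.56952079 0.19499259 0.0465    ]]
knob 0.06 [[0.56934948 0.19540866 0.06      ]]
knob 0.0845 [[0.5690386  0.19616376 0.0845    ]]
hinge [[0.44073944 0.08351322 0.0465    ]]
tip bar [[0.57974141 0.21959438 0.0465    ]
 [0.59687843 0.2001673  0.0465    ]]
corners [[0.41840095 0.20418482 0.02      ]
 [0.67594657 0.20275318 0.02      ]]
```

View pics/s2.png

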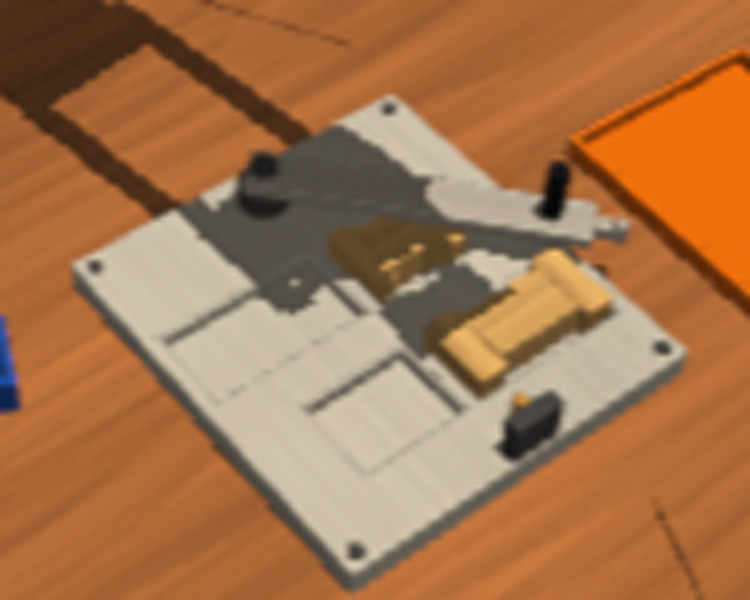

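arm_command:
  plan: [0.2, 1, 0, 0, 0, -7, 0.5, 0.4, 2, 0, 0, 0, -14, 0.5, 0.4, 4, -2, 0, 0, -21, 0.5, 0.4, 6, -4, 0, 0, -28, 0.5, 0.4, 6.3, -6, 0, 0, -35, 0.5, 0.4, 6.3, -8, 0, 0, -42, 0.5, 0.4, 6.3, -10, 0, 0, -48, 0.5, 0.4, 6.3, -12, 0, 0, -48, 0.5, 0.4, 6.3, -14, 0, 0, -48, 0.5, 0.4, 6.3, -15, 0, 0, -48, 0.5, 0.4, 6.3, -15, 0, 0, -48, 0.5, 0.4, 6.3, -15, 0, 0, -48, 0.5]

```text
time_s: 8.02
position: [0.5668, 0.1972, 0.1383]
orientation: [0.937, 0.35, -0.001, -0.0]
ft_force: [0.7, 0.3, 0.6]
finger_gap: 0.499
```

Run:
```python
from h import *
s=bot.read_state();print(s["time_s"],s["position"],s["orientation"],s["finger_gap"])
im=bot.capture("wrist");crop(im,130,100,390,280,3,"pics/w3z.png")
c=bot.get_calibration("wrist");p=s["position"];print(proj(c,[[p[0],p[1],.0845],[p[0],p[1],.0465]],"wrist"))
im=bot.capture("scene");crop(im,200,140,350,260,5,"pics/s3.png")
```

```text
8.0167 [0.56678957 0.19718141 0.13830097] [ 9.36835761e-01  3.49768805e-01 -7.14989244e-04 -1.67531197e-04] 0.4986650421704571
[[259.23555787 205.44509302]
 [259.30321275 192.07760841]]
```

View pics/w3z.png

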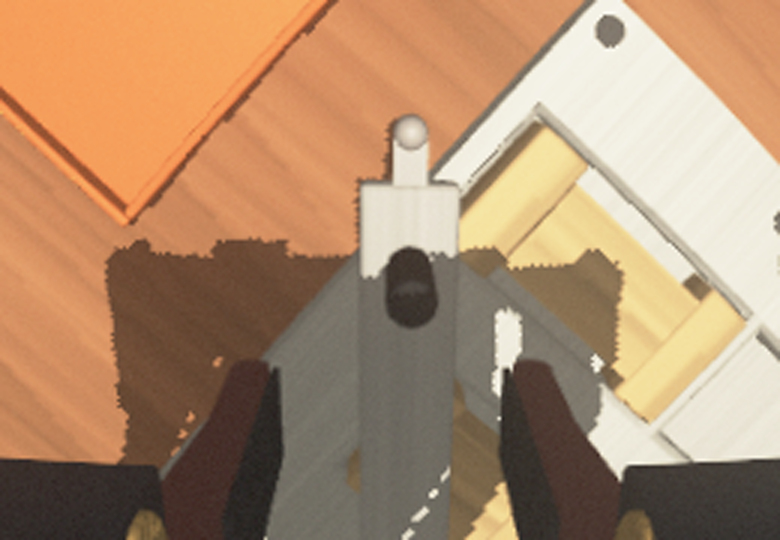

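View pics/s3.png

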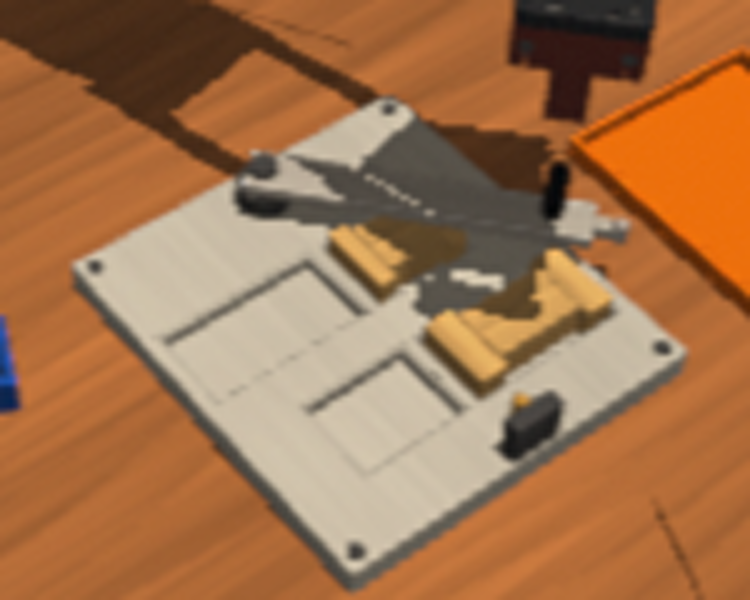

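arm_command:
  plan: [0.4, -0.3, -2, 0, 0, 0, 0.5, 0.4, -0.3, -4, 0, 0, 0, 0.5, 0.4, -0.3, -6, 0, 0, 0, 0.5, 0.4, -0.3, -6, 0, 0, 0, 0.7, 0.4, -0.3, -6, 0, 0, 0, 1, 0.4, -0.3, -6, 0, 0, 0, 1, 0.4, -0.3, -6, 0, 0, 0, 1, 0.4, -0.3, -6, 0, 0, 0, 1, 0.4, -0.3, -6, 0, 0, 0, 1]
  newtons: 15

```text
time_s: 8.87
position: [0.5728, 0.1941, 0.0801]
orientation: [0.937, 0.35, 0.001, 0.0]
ft_force: [-1.9, -1.4, 10.4]
finger_gap: 0.084
```

Run:
```python
from h import *
im=bot.capture("wrist");crop(im,130,100,390,280,3,"pics/w4z.png")
im=bot.capture("scene");crop(im,200,140,350,260,5,"pics/s4.png")
```

```text
(no output)
```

View pics/w4z.png

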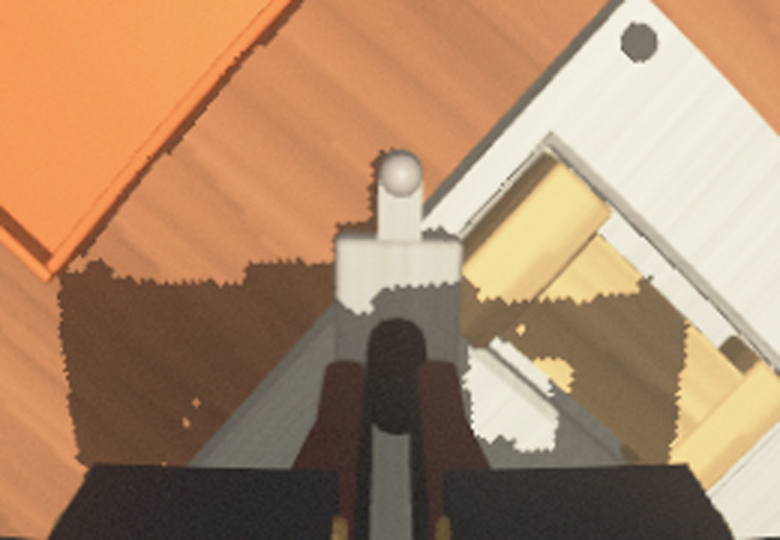

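View pics/s4.png

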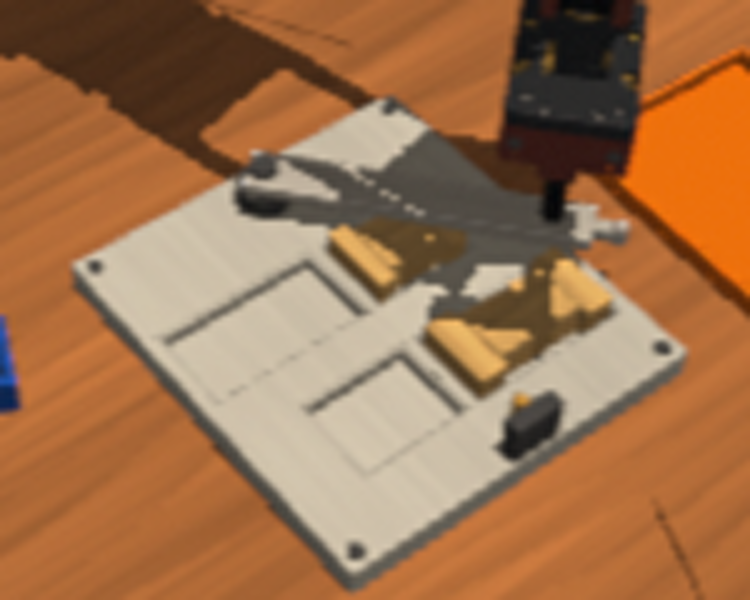

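Run:
```python
from h import *
s=bot.read_state();print(s["position"],s["ft_force"],s["finger_gap"])
p=s["position"]
c=bot.get_calibration("scene")
for dz in (.0,-.006,-.025): print(dz,(proj(c,[[p[0],p[1],p[2]+dz]],"scene")-[200,140])*5)
for z in (.0465,.0845): print(z,(proj(c,[[p[0],p[1],z]],"scene")-[200,140])*5)
print("hinge",(proj(c,[[.443,.0829,.0465]],"scene")-[200,140])*5)
c=bot.get_calibration("wrist")
for dz in (.0,-.006,-.025): print(dz,(proj(c,[[p[0],p[1],p[2]+dz]],"wrist")-[130,100])*3)
for z in (.0465,.0845): print(z,(proj(c,[[p[0],p[1],z]],"wrist")-[130,100])*3)
```

```text
[0.57313551 0.19400205 0.08045002] [-1.05854274 -0.86576597  7.67705536] 0.010373482297182268
0.0 [[554.72613132 173.84379341]]
-0.006 [[553.43765136 181.22347796]]
-0.025 [[549.42949773 204.17991516]]
0.0465 [[547.5784743  214.78153054]]
0.0845 [[555.6021533  168.82643495]]
hinge [[257.18116052 169.592996  ]]
0.0 [[390.00014659 398.15771213]]
-0.006 [[389.92929054 386.66782339]]
-0.025 [[389.73041397 354.38239674]]
0.0465 [[389.64826027 341.03015034]]
0.0845 [[390.05047035 406.3140358 ]]
```

Run:
```python
from h import *
im=bot.capture("wrist");a=cv2.resize(im[120:280,180:340],None,fx=4,fy=4,interpolation=2);cv2.imwrite("pics/w5z.png",a)
im=bot.capture("scene");crop(im,270,130,350,210,8,"pics/s5.png")
```

```text
(no output)
```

View pics/w5z.png

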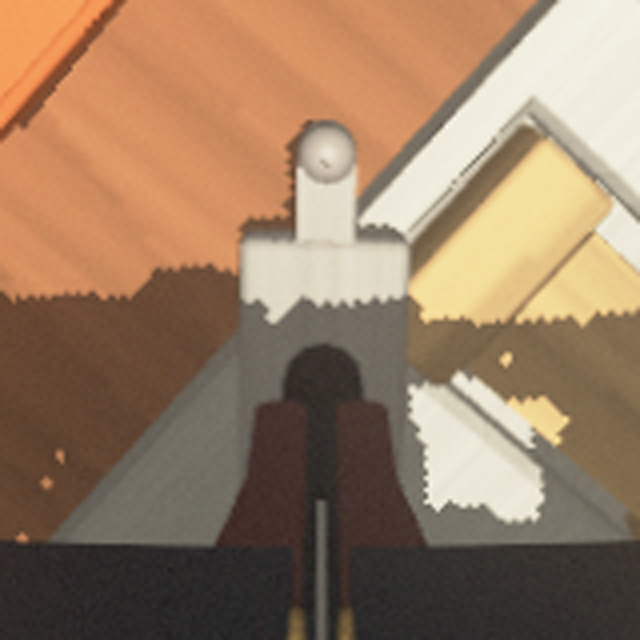

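View pics/s5.png

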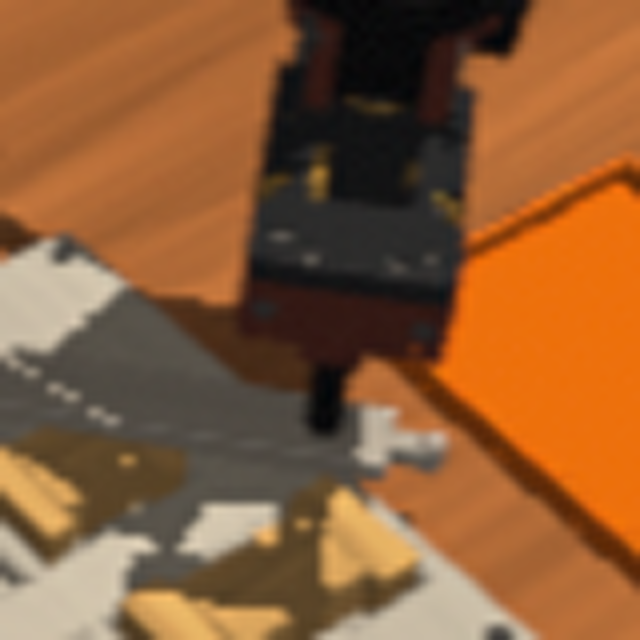

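Run:
```python
from h import *
c=bot.get_calibration("wrist")
print(w(c,[[260.5,215.5]],.0845,"wrist"),bot.read_state()["position"])
print(w(c,[[262,158]],.0465,"wrist"))
```

```text
[[0.58296655 0.20218856 0.0845    ]] [0.5731863  0.19401699 0.08044651]
[[0.60451033 0.21936451 0.0465    ]]
```

Run:
```python
from h import *
c=bot.get_calibration("wrist");h=np.array([.443,.0829])
for z in (.03,.0465,.06,.0845):
    e=w(c,[[261,180]],z,"wrist")[0];k=w(c,[[260.5,215.5]],z,"wrist")[0]
    print(z,np.hypot(*(e[:2]-h)),np.hypot(*(k[:2]-h)))
# bar width at end: 242..408 -> px
a=w(c,[[180+242/4,120+245/4],[180+408/4,120+245/4]],.0465,"wrist");print(np.linalg.norm(a[0]-a[1]))
```

```text
0.03 0.19200852926585327 0.16364037938589562
0.0465 0.19598580542192734 0.16977487558420476
0.06 0.19924001875571212 0.17479409482707076
0.0845 0.20514598178464294 0.18390322415829974
0.028857419244322512
```

arm_command:
  plan: [0, 0, 1, 0, 0, 0, 0.6, 0, 0, 1, 0, 0, 0, 0.6, 0, 0, 1, 0, 0, 0, 0.6, 0, 0, 1, 0, 0, 0, 0.6, 0, 0, 0, 0, 0, 0, 0.6, 0, 0, -1, 0, 0, 0, 0.6, 0, 0, -1, 0, 0, 0, 0.6]

```text
time_s: 9.65
position: [0.5696, 0.1934, 0.0656]
orientation: [0.937, 0.349, -0.002, -0.0]
ft_force: [-0.7, 0.7, 0.1]
finger_gap: 0.4
```

arm_command:
  plan: [0, 0, 0, 0, 0, 0, 1, 0, 0, 0, 0, 0, 0, 1, 0, 0, 0, 0, 0, 0, 1, 0, 0, 0, 0, 0, 0, 1, 0, 0, 0, 0, 0, 0, 1]
  newtons: 10

```text
time_s: 10.07
position: [0.572, 0.1939, 0.0686]
orientation: [0.937, 0.349, 0.0, 0.0]
ft_force: [-0.3, -0.2, -1.6]
finger_gap: 0.148
```

Run:
```python
from h import *
im=bot.capture("wrist");a=cv2.resize(im[120:280,180:340],None,fx=4,fy=4,interpolation=2);cv2.imwrite("pics/w6z.png",a)
im=bot.capture("scene");crop(im,270,130,350,210,8,"pics/s6.png")
```

```text
(no output)
```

View pics/w6z.png

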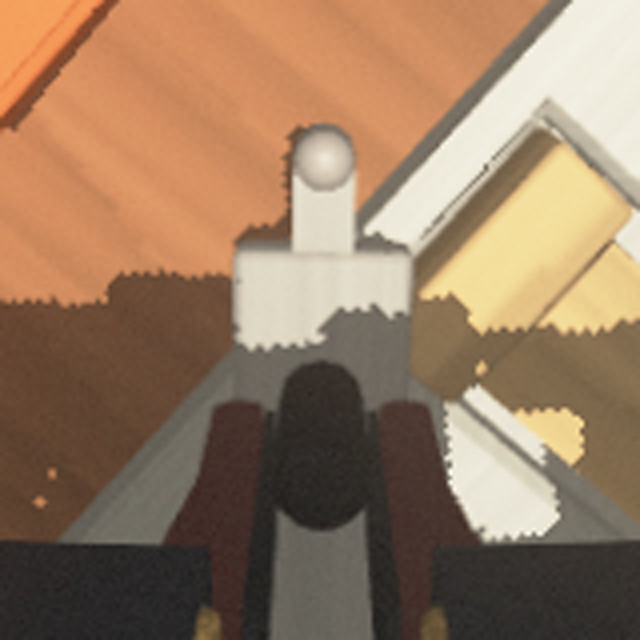

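View pics/s6.png

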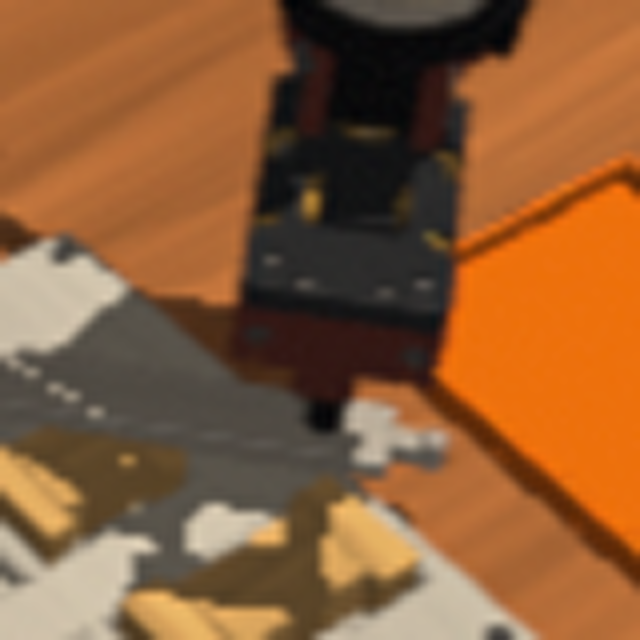

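Run:
```python
import numpy as np
h=np.array([.4430,.0829]);a0=.7105;p0=np.array([.572,.1939])
for k in range(0,13):
    a=a0+k*0.07
    print(k,((h+.17*np.array([np.cos(a),np.sin(a)])-p0)*100).round(1),round(np.degrees(a-a0),1))
```

```text
0 [-0. -0.] 0.0
1 [-0.8  0.9] 4.0
2 [-1.7  1.7] 8.0
3 [-2.6  2.4] 12.0
4 [-3.6  3.1] 16.0
5 [-4.6  3.7] 20.1
6 [-5.7  4.3] 24.1
7 [-6.7  4.7] 28.1
8 [-7.9  5.1] 32.1
9 [-9.   5.5] 36.1
10 [-10.2   5.7] 40.1
11 [-11.4   5.8] 44.1
12 [-12.6   5.9] 48.1
```

arm_command:
  plan: [-0.8, 0.9, 0, 0, 0, 4, 1, -1.7, 1.7, 0, 0, 0, 8, 1, -2.6, 2.4, 0, 0, 0, 12, 1, -3.6, 3.1, 0, 0, 0, 16, 1, -4.6, 3.7, 0, 0, 0, 20, 1, -5.7, 4.3, 0, 0, 0, 24, 1, -6.7, 4.7, 0, 0, 0, 28, 1, -7.9, 5.1, 0, 0, 0, 32, 1, -9, 5.5, 0, 0, 0, 36, 1, -10.2, 5.7, 0, 0, 0, 40, 1, -11.4, 5.8, 0, 0, 0, 44, 1, -12.6, 5.9, 0, 0, 0, 48, 1]

```text
time_s: 11.17
position: [0.4458, 0.2534, 0.0686]
orientation: [0.713, 0.702, 0.001, 0.0]
ft_force: [0.9, -1.1, -2.5]
finger_gap: 0.154
```

arm_command:
  plan: [0, 0, 0, 0, 0, 0, 1, 0, 0, 0, 0, 0, 0, 0.8, 0, 0, 0, 0, 0, 0, 0.6, 0, 0, 2, 0, 0, 0, 0.5, 0, 0, 6, 0, 0, 0, 0.5, 0, 0, 10, 0, 0, 0, 0.5, 4, -2, 14, 0, 0, 0, 0.5, 8, -5, 18, 0, 0, 0, 0.5, 12, -8, 22, 0, 0, 0, 0.5, 16, -11, 23, 0, 0, 0, 0.5, 16, -11, 23, 0, 0, 0, 0.5, 16, -11, 23, 0, 0, 0, 0.5]

```text
time_s: 12.17
position: [0.6098, 0.14, 0.3011]
orientation: [0.715, 0.699, 0.001, 0.002]
ft_force: [0.8, 1.0, -0.1]
finger_gap: 0.501
```

Run:
```python
from h import *
s=bot.read_state();print(s["time_s"],s["position"],s["orientation"],s["finger_gap"])
im=bot.capture("wrist");cv2.imwrite("pics/w7.png",im);crop(im,80,10,400,250,2.5,"pics/w7z.png")
```

```text
12.1667 [0.6098154  0.14000513 0.30111422] [0.71501884 0.69910105 0.00144261 0.00192263] 0.5013470243728759
```

View pics/w7z.png

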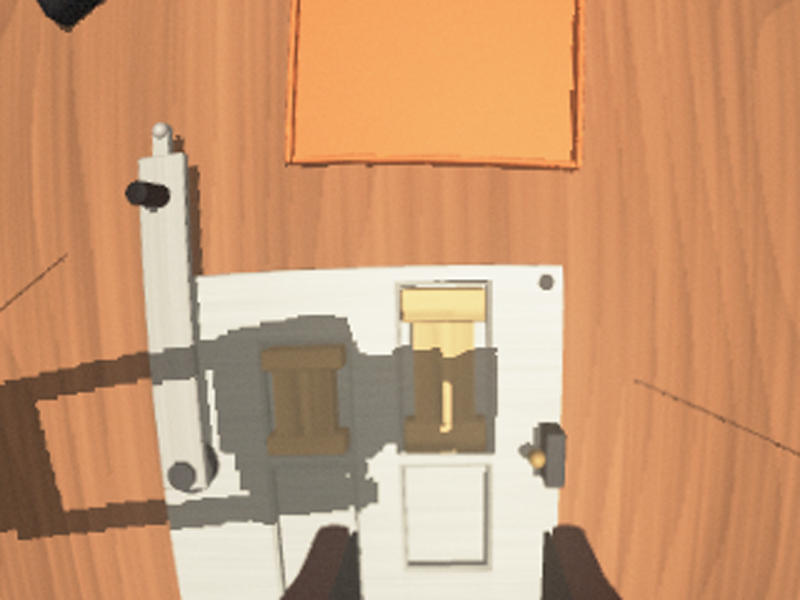

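Run:
```python
from h import *
c=bot.get_calibration("wrist")
Z=lambda a:np.array(a)/2.5+[80,10]
P=w(c,Z([[401,289],[487,290],[488,452],[403,452]]),.032,"wrist");print("blankL",P.round(4),P.mean(0))
P=w(c,Z([[397,281],[491,281],[493,455],[397,455]]),.02,"wrist");print("pockL",P.round(4),P.mean(0))
P=w(c,Z([[261,348],[344,346],[349,453],[267,456]]),.032,"wrist");print("blankS",P.round(4),P.mean(0))
P=w(c,Z([[402,464],[489,464],[489,567],[406,565]]),.02,"wrist");print("pockS",P.round(4),P.mean(0))
print("plate corners",w(c,Z([[197,278],[563,266]]),.02,"wrist"), "screw",w(c,Z([[546,282]]),.02,"wrist"))
print("tray",w(c,Z([[287,165],[581,170]]),.016,"wrist"))
print("knob",w(c,Z([[137,192]]),.0845,"wrist"))
print("tips", Z([[350,530],[548,530]]))
```

```text
blankL [[0.5883 0.1876 0.032 ]
 [0.6386 0.1857 0.032 ]
 [0.6379 0.0872 0.032 ]
 [0.5859 0.0885 0.032 ]] [0.61270741 0.13724405 0.032     ]
pockL [[0.5854 0.1918 0.02  ]
 [0.6418 0.1904 0.02  ]
 [0.6418 0.0817 0.02  ]
 [0.5813 0.0833 0.02  ]] [0.61257743 0.1367927  0.02      ]
blankS [[0.5023 0.1559 0.032 ]
 [0.5532 0.1549 0.032 ]
 [0.5526 0.0888 0.032 ]
 [0.5006 0.0882 0.032 ]] [0.52719589 0.12192907 0.032     ]
pockS [[0.5842 0.0773 0.02  ]
 [0.6392 0.0758 0.02  ]
 [0.6388 0.0043 0.02  ]
 [0.5838 0.0073 0.02  ]] [0.61149587 0.04118764 0.02      ]
plate corners [[0.46048991 0.20063504 0.02      ]
 [0.68558799 0.19923363 0.02      ]] screw [[0.67511637 0.18949019 0.02      ]]
tray [[0.52020986 0.26657859 0.016     ]
 [0.69809524 0.25852794 0.016     ]]
knob [[0.44995656 0.25219363 0.0845    ]]
tips [[220.  222. ]
 [299.2 222. ]]
```

Run:
```python
from h import *
c=bot.get_calibration("wrist");s=bot.read_state();p=s["position"]
Rt=R.from_quat(s["orientation"]).as_matrix()
print(Rt.round(4))
T=np.eye(4);T[:3,:3]=Rt;T[:3,3]=p
print((np.linalg.inv(T)@c["world_from_camera"]).round(4))
for d in (0,.006,.025,.1,.2,.27): print(d,proj(c,[p+Rt@[0,0,d]],"wrist"))
```

```text
[[ 0.0244  0.9997  0.0101]
 [ 0.9997 -0.0244 -0.002 ]
 [-0.0018  0.0101 -0.9999]]
[[ 1.100e-03 -9.619e-01 -2.734e-01  7.410e-02]
 [ 1.000e+00  1.100e-03  0.000e+00 -9.000e-04]
 [ 3.000e-04 -2.734e-01  9.619e-01 -1.663e-01]
 [ 0.000e+00  0.000e+00  0.000e+00  1.000e+00]]
0 [[261.29575176 233.49871051]]
0.006 [[261.25604124 229.62766509]]
0.025 [[261.14381612 218.74636202]]
0.1 [[260.83841728 189.55803518]]
0.2 [[260.61100829 168.20751104]]
0.27 [[260.51057393 158.87831137]]
```

arm_command:
  plan: [0, 0, -5, 0, 0, 0, 0.5, 0, 0, -9, 0, 0, 0, 0.5, 0, 0, -10, 0, 0, 0, 0.5, 0, 0, -10, 0, 0, 0, 0.5, 0, 0, -10, 0, 0, 0, 0.5, 0, 0, -10, 0, 0, 0, 0.5]

```text
time_s: 12.72
position: [0.6072, 0.1428, 0.2]
orientation: [0.714, 0.7, 0.001, 0.001]
ft_force: [0.4, -0.4, 0.5]
finger_gap: 0.502
```

Run:
```python
from h import *
for k in range(3):
    s=bot.read_state();c=bot.get_calibration("wrist");im=bot.capture("wrist")
    print(s["time_s"],s["position"],R.from_quat(s["orientation"]).as_matrix()[:,2].round(4))
    print(c["world_from_camera"].round(4)[:3,2:].T)
np.save("cal.npy",c);cv2.imwrite("pics/w8.png",im);crop(im,120,10,400,220,2.8,"pics/w8z.png")
p=s["position"]
print(proj(c,[[p[0],p[1],.032]],"wrist"))
```

```text
12.7167 [0.60715904 0.14284698 0.20002606] [ 2.5e-03  2.0e-04 -1.0e+00]
[[-0.003  -0.2732 -0.962 ]
 [ 0.6073  0.217   0.3664]]
12.7667 [0.60749175 0.14297244 0.20058108] [ 3.7e-03  4.0e-04 -1.0e+00]
[[-0.0018 -0.273  -0.962 ]
 [ 0.6074  0.2171  0.3669]]
12.8167 [0.60746517 0.14304365 0.20071456] [ 4.e-03  4.e-04 -1.e+00]
[[-0.0015 -0.273  -0.962 ]
 [ 0.6073  0.2171  0.3671]]
[[260.12498863 173.67388727]]
```

View pics/w8z.png

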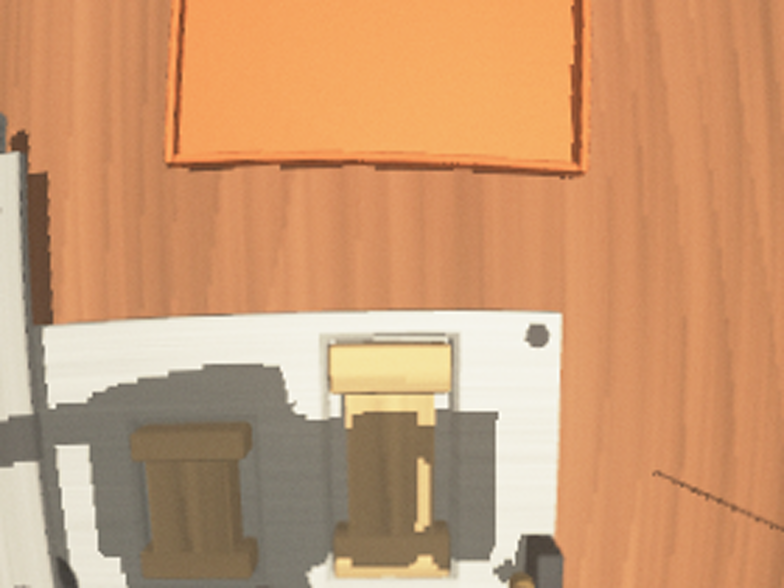

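Run:
```python
from h import *
c=np.load("cal.npy",allow_pickle=True).item()
Z=lambda a:np.array(a)/2.8+[120,10]
P=w(c,Z([[329,344],[452,343],[455,577],[332,578]]),.032,"wrist");print("blankL",P.round(4),P.mean(0))
P=w(c,Z([[132,425],[250,423],[257,572],[141,576]]),.032,"wrist");print("blankS",P.round(4),P.mean(0))
P=w(c,Z([[321,335],[460,333]]),.02,"wrist");print("pockL far edge",P.round(4))
print("plate corner",w(c,Z([[562,313]]),.02,"wrist"), "screw",w(c,Z([[538,336]]),.02,"wrist"))
print("tray",w(c,Z([[166,163],[584,174]]),.016,"wrist"))
```

```text
blankL [[0.5829 0.1907 0.032 ]
 [0.6323 0.1902 0.032 ]
 [0.6335 0.0903 0.032 ]
 [0.5806 0.0909 0.032 ]] [0.60730286 0.14056335 0.032     ]
blankS [[0.4981 0.1602 0.032 ]
 [0.5491 0.1593 0.032 ]
 [0.5481 0.0941 0.032 ]
 [0.4953 0.0926 0.032 ]] [0.52264473 0.12653463 0.032     ]
pockL far edge [[0.5788 0.1937 0.02  ]
 [0.6366 0.1934 0.02  ]]
plate corner [[0.67976446 0.20199455 0.02      ]] screw [[0.66951263 0.19215636 0.02      ]]
tray [[0.51401427 0.27084321 0.016     ]
 [0.69045331 0.26191428 0.016     ]]
```

arm_command:
  plan: [0, -0.1, -4, 0, 0, 0, 0.4, 0, -0.3, -8, 0, 0, 0, 0.4, 0, -0.3, -12, 0, 0, 0, 0.4, 0, -0.3, -14.5, 0, 0, 0, 0.4, 0, -0.3, -15, 0, 0, 0, 0.4, 0, -0.3, -15, 0, 0, 0, 0.4, 0, -0.3, -15, 0, 0, 0, 0.4]

```text
time_s: 13.45
position: [0.6073, 0.1401, 0.0502]
orientation: [0.714, 0.7, 0.001, 0.001]
ft_force: [-0.1, -0.6, 0.0]
finger_gap: 0.597
```

Run:
```python
from h import *
c=bot.get_calibration("wrist");im=bot.capture("wrist");crop(im,130,60,390,260,3,"pics/w9z.png")
im=bot.capture("scene");crop(im,250,130,360,230,6,"pics/s9.png")
```

```text
(no output)
```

View pics/w9z.png

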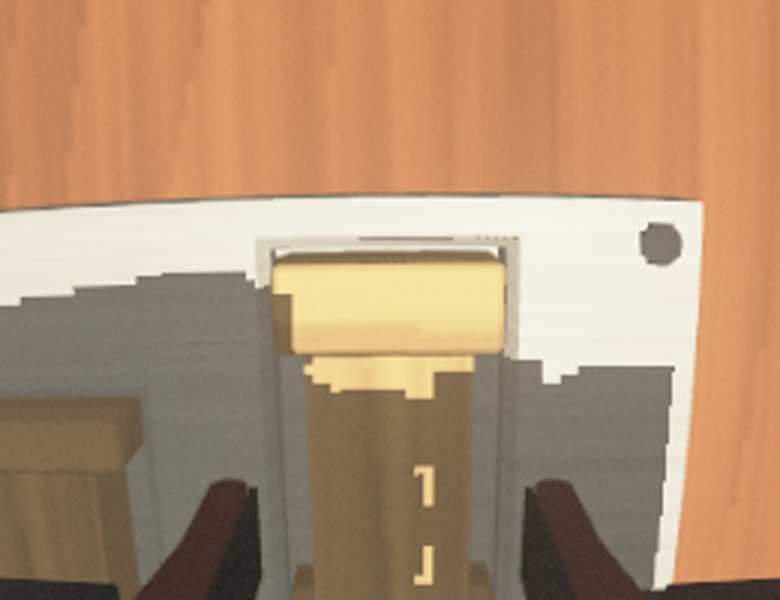

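View pics/s9.png

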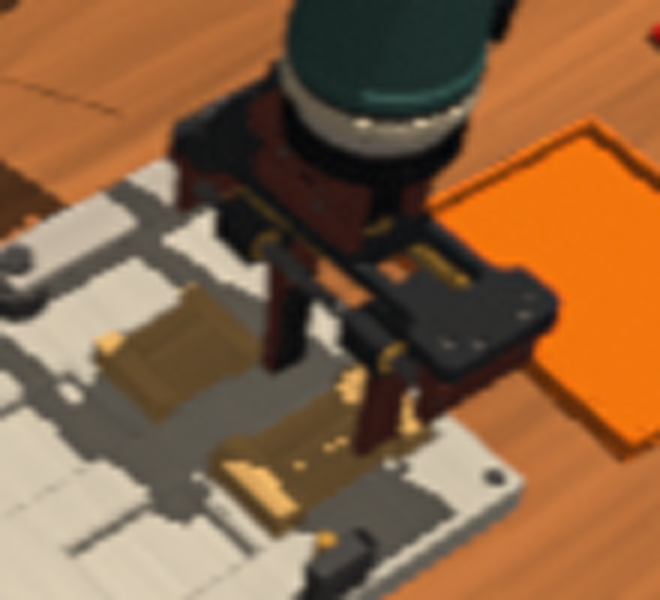

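arm_command:
  plan: [0, 0, -0.3, 0, 0, 0, 0.4, 0, 0, -0.6, 0, 0, 0, 0.4, 0, 0, -0.6, 0, 0, 0, 0.4, 0, 0, -0.6, 0, 0, 0, 0.4]

```text
time_s: 13.88
position: [0.6057, 0.1399, 0.0427]
orientation: [0.714, 0.7, 0.0, 0.0]
ft_force: [-0.3, 0.4, -0.6]
finger_gap: 0.601
```

arm_command:
  plan: [0, 0, -0.3, 0, 0, 0, 0.4, 0, 0, -0.6, 0, 0, 0, 0.4, 0, 0, -0.6, 0, 0, 0, 0.4, 0, 0, -0.6, 0, 0, 0, 0.4]

```text
time_s: 14.22
position: [0.6054, 0.1398, 0.036]
orientation: [0.714, 0.7, -0.0, -0.0]
ft_force: [-0.7, 0.3, 0.3]
finger_gap: 0.604
```

arm_command:
  plan: [0.1, 0, -0.3, 0, 0, 0, 0.4, 0.1, 0, -0.6, 0, 0, 0, 0.4, 0.1, 0, -0.6, 0, 0, 0, 0.4, 0.1, 0, -0.6, 0, 0, 0, 0.4]

```text
time_s: 14.55
position: [0.6065, 0.1398, 0.0301]
orientation: [0.714, 0.7, -0.0, -0.0]
ft_force: [-0.3, -0.5, -0.5]
finger_gap: 0.601
```

Run:
```python
from h import *
s=bot.read_state();print(s["position"],s["ft_force"])
im=bot.capture("wrist");crop(im,130,60,390,260,3,"pics/w10z.png")
```

```text
[0.60647668 0.13984506 0.03007899] [-0.27360411 -0.54646725 -0.49581112]
```

View pics/w10z.png

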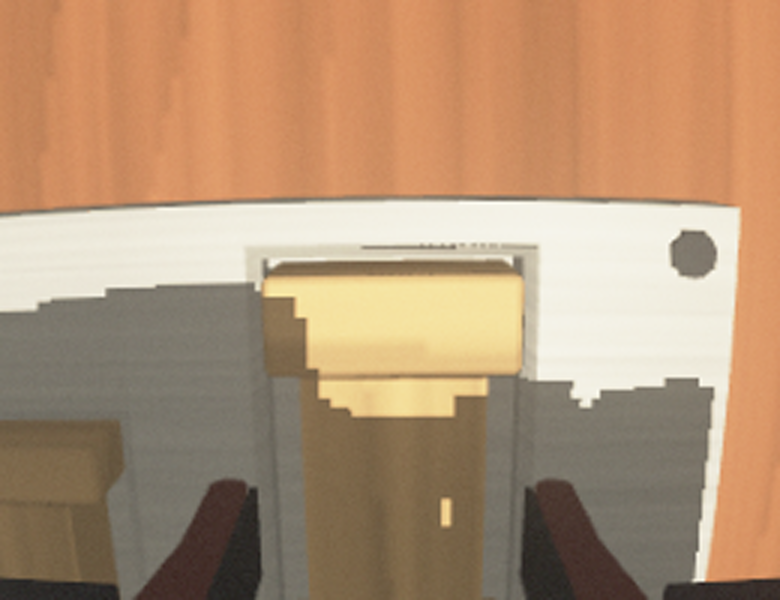

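arm_command:
  plan: [0, 0, -0.2, 0, 0, 0, 0.4, 0, 0, -0.4, 0, 0, 0, 0.4, 0, 0, -0.4, 0, 0, 0, 0.4, 0, 0, -0.4, 0, 0, 0, 0.4]

```text
time_s: 14.93
position: [0.6066, 0.1398, 0.0263]
orientation: [0.714, 0.7, -0.0, -0.0]
ft_force: [-0.8, 0.1, 0.6]
finger_gap: 0.601
```

Still no contact, so the fingertips reach less than 6 mm ahead of the TCP. Closing now.

arm_command:
  plan: [0, 0, 0, 0, 0, 0, 0.7, 0, 0, 0, 0, 0, 0, 0.8, 0, 0, 0, 0, 0, 0, 0.8, 0, 0, 0, 0, 0, 0, 0.8, 0, 0, 0, 0, 0, 0, 0.8, 0, 0, 0, 0, 0, 0, 0.8]
  newtons: 20

```text
time_s: 15.43
position: [0.6068, 0.1399, 0.0265]
orientation: [0.714, 0.7, 0.0, 0.0]
ft_force: [0.3, 0.4, 0.1]
finger_gap: 0.399
```

Run:
```python
from h import *
im=bot.capture("wrist");crop(im,130,60,390,260,3,"pics/w11z.png")
im=bot.capture("scene");crop(im,250,130,360,230,6,"pics/s11.png")
```

```text
(no output)
```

View pics/w11z.png

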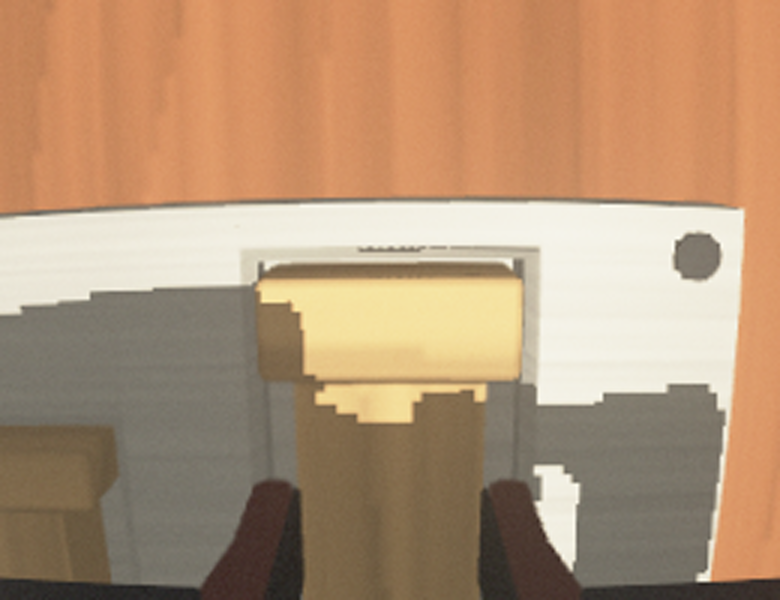

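View pics/s11.png

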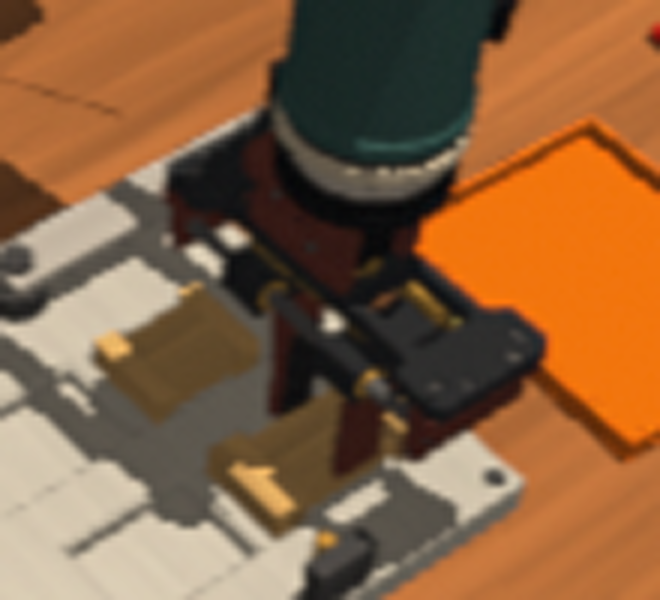

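arm_command:
  plan: [0, 0, 1, 0, 0, 0, 0.9, 0, 0, 2.5, 0, 0, 0, 0.9, 0, 0, 5, 0, 0, 0, 0.9, 0, 0, 7, 0, 0, 0, 0.9, 1, 3, 7, 0, 0, 0, 0.9, 2, 6, 7, 0, 0, -1, 0.9, 3, 9, 7, 0, 0, -1, 0.9, 3.5, 12, 7, 0, 0, -1, 0.9, 3.9, 15, 7, 0, 0, -1, 0.9, 3.9, 18, 7, 0, 0, -1, 0.9, 3.9, 20, 7, 0, 0, -1, 0.9, 3.9, 20, 7, 0, 0, -1, 0.9]

```text
time_s: 16.53
position: [0.6452, 0.3445, 0.097]
orientation: [0.719, 0.695, 0.001, -0.001]
ft_force: [0.4, -0.5, -0.3]
finger_gap: 0.399
```

Run:
```python
from h import *
im=bot.capture("wrist");cv2.imwrite("pics/w12.png",im)
```

```text
(no output)
```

View pics/w12.png

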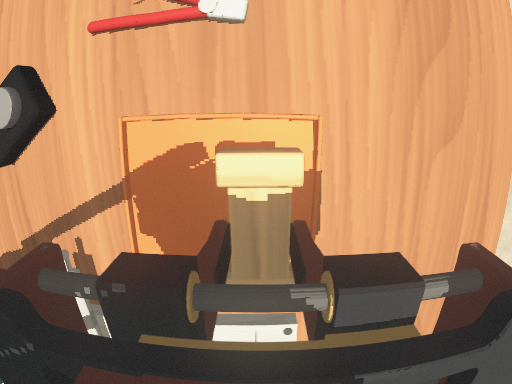

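arm_command:
  plan: [0, -0.4, -3, 0, 0, 0, 0.9, 0, -0.4, -5.5, 0, 0, 0, 0.9, 0, -0.4, -6.6, 0, 0, 0, 0.9, 0, -0.4, -7.2, 0, 0, 0, 0.9, 0, -0.4, -7.4, 0, 0, 0, 0.9, 0, -0.4, -7.4, 0, 0, 0, 0.9, 0, -0.4, -7.4, 0, 0, 0, 0.9]

```text
time_s: 17.17
position: [0.6468, 0.336, 0.0237]
orientation: [0.72, 0.694, 0.001, 0.0]
ft_force: [0.2, 1.2, -1.1]
finger_gap: 0.403
```

arm_command:
  plan: [0, 0, 0, 0, 0, 0, 0.5, 0, 0, 0, 0, 0, 0, 0.45, 0, 0, 0, 0, 0, 0, 0.45, 0, 0, 2, 0, 0, 0, 0.45, 0, 0, 5, 0, 0, 0, 0.45, 0, 0, 9, 0, 0, 0, 0.45, 0, 0, 12, 0, 0, 0, 0.45, 0, 0, 12, 0, 0, 0, 0.45]

```text
time_s: 17.83
position: [0.6503, 0.3379, 0.151]
orientation: [0.72, 0.694, 0.006, 0.002]
ft_force: [0.9, -0.6, 1.0]
finger_gap: 0.549
```

Run:
```python
from h import *
im=bot.capture("wrist");cv2.imwrite("pics/w13.png",im)
```

```text
(no output)
```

View pics/w13.png

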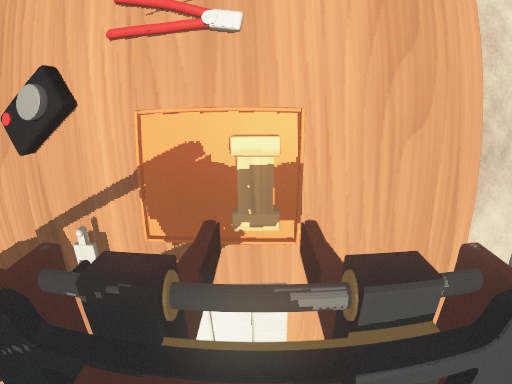

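arm_command:
  plan: [-2, -3, 0, 0, 0, 1, 0.45, -4, -6, 1, 0, 0, 1, 0.45, -6, -9, 1, 0, 0, 1, 0.45, -8, -12.5, 1, 0, 0, 1, 0.4, -10, -16, 1, 0, 0, 1, 0.4, -12, -19, 1, 0, 0, 1, 0.4, -12.5, -21, 1, 0, 0, 1, 0.4, -12.5, -21, 1, 0, 0, 1, 0.4, -12.5, -21, 1, 0, 0, 1, 0.4, -12.5, -21, 1, 0, 0, 1, 0.4]

```text
time_s: 18.72
position: [0.5212, 0.1264, 0.1521]
orientation: [0.714, 0.7, 0.0, -0.0]
ft_force: [-0.5, 0.9, 1.1]
finger_gap: 0.603
```

Run:
```python
from h import *
s=bot.read_state();c=bot.get_calibration("wrist");im=bot.capture("wrist");crop(im,100,20,380,230,2.8,"pics/w14z.png")
np.save("cal.npy",c);print(s["position"],s["orientation"])
```

```text
[0.52115149 0.12639502 0.15213786] [ 7.13952116e-01  7.00194472e-01  2.04802360e-04 -1.87483692e-04]
```

View pics/w14z.png

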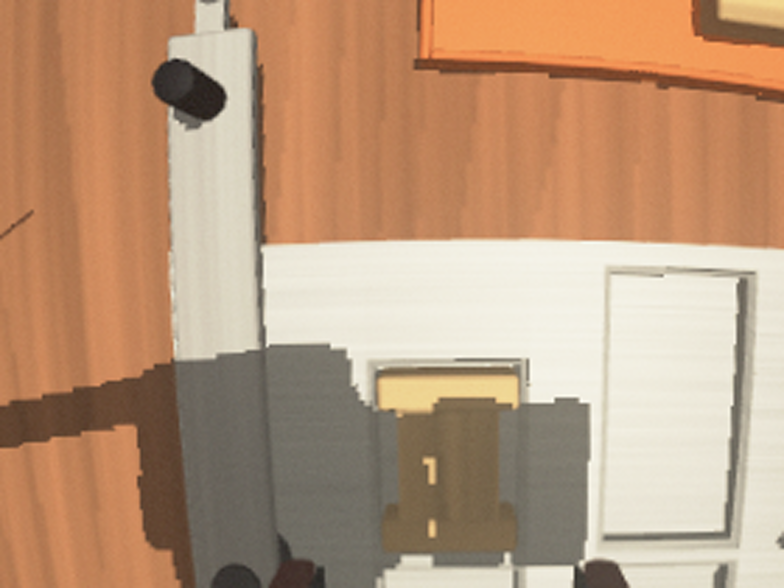

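Run:
```python
from h import *
c=np.load("cal.npy",allow_pickle=True).item()
Z=lambda a:np.array(a)/2.8+[100,20]
P=w(c,Z([[376,375],[520,375],[515,551],[381,551]]),.032,"wrist");print("blankS",P.round(4),P.mean(0))
P=w(c,Z([[605,267],[756,272],[735,543],[600,540]]),.02,"wrist");print("pL mouth",P.round(4),P.mean(0))
P=w(c,Z([[609,274],[736,278],[728,536],[603,535]]),.008,"wrist");print("pL floor",P.round(4),P.mean(0))
```

```text
blankS [[0.4959 0.1574 0.032 ]
 [0.546  0.1565 0.032 ]
 [0.5444 0.0913 0.032 ]
 [0.4951 0.0922 0.032 ]] [0.52033953 0.12433118 0.032     ]
pL mouth [[0.578  0.1939 0.02  ]
 [0.636  0.1937 0.02  ]
 [0.6339 0.0874 0.02  ]
 [0.5784 0.0904 0.02  ]] [0.60657376 0.14135191 0.02      ]
pL floor [[0.5818 0.1911 0.008 ]
 [0.6323 0.1908 0.008 ]
 [0.635  0.086  0.008 ]
 [0.5818 0.0881 0.008 ]] [0.60771639 0.13897911 0.008     ]
```

arm_command:
  plan: [-0.1, -0.2, -4, 0, 0, 0, 0.4, -0.1, -0.2, -8, 0, 0, 0, 0.4, -0.1, -0.2, -11, 0, 0, 0, 0.4, -0.1, -0.2, -12, 0, 0, 0, 0.4, -0.1, -0.2, -12.6, 0, 0, 0, 0.4, -0.1, -0.2, -12.6, 0, 0, 0, 0.4, -0.1, -0.2, -12.6, 0, 0, 0, 0.6, -0.1, -0.2, -12.6, 0, 0, 0, 0.8, -0.1, -0.2, -12.6, 0, 0, 0, 0.9, -0.1, -0.2, -12.6, 0, 0, 0, 0.9, -0.1, -0.2, -12.6, 0, 0, 0, 0.9, -0.1, -0.2, -12.6, 0, 0, 0, 0.9]

```text
time_s: 19.77
position: [0.5204, 0.124, 0.0281]
orientation: [0.714, 0.7, 0.001, 0.001]
ft_force: [-1.8, 0.1, 7.6]
finger_gap: 0.184
```

Run:
```python
from h import *
print(bot.read_state()["ft_force"])
im=bot.capture("wrist");crop(im,130,60,390,260,3,"pics/w15z.png")
im=bot.capture("scene");crop(im,230,130,340,230,6,"pics/s15.png")
```

```text
[-1.75371457  0.08173239  7.55905366]
```

View pics/w15z.png

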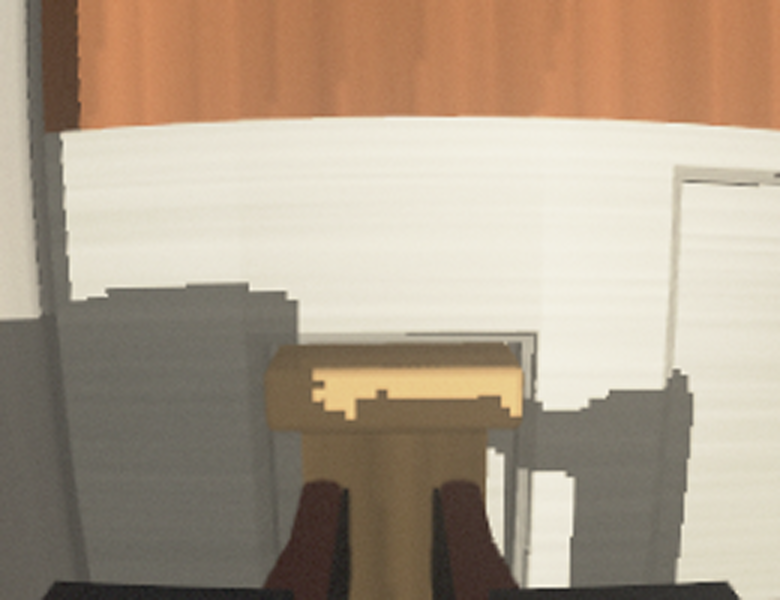

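View pics/s15.png

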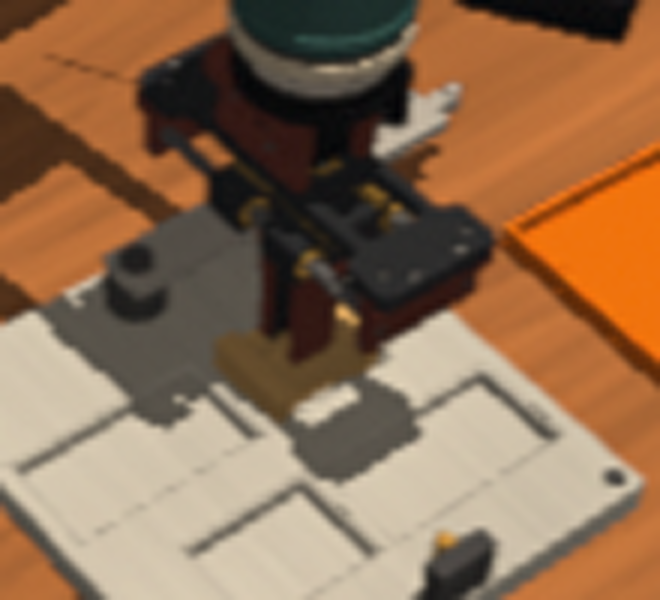

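arm_command:
  plan: [0, 0, 1, 0, 0, 0, 0.6, 0, 0, 1, 0, 0, 0, 0.4, 0, 0, 1, 0, 0, 0, 0.4, 0, 0, 0, 0, 0, 0, 0.4, 0, 0, -0.4, 0, 0, 0, 0.4, 0, 0, -0.6, 0, 0, 0, 0.4, 0, 0, -0.7, 0, 0, 0, 0.4, 0, 0, -0.7, 0, 0, 0, 0.4]

```text
time_s: 20.53
position: [0.5311, 0.1241, 0.0271]
orientation: [0.713, 0.701, 0.008, 0.007]
ft_force: [2.8, -4.1, 65.8]
finger_gap: 0.594
```

arm_command:
  plan: [0, 0, 1.5, 0, 0, 0, 0.4, 0, 0, 3, 0, 0, 0, 0.4, 0, 0, 3, 0, 0, 0, 0.4, 0, 0, 3, 0, 0, 0, 0.4]

```text
time_s: 20.87
position: [0.52, 0.1238, 0.0491]
orientation: [0.714, 0.7, 0.0, 0.0]
ft_force: [-0.2, 0.0, 0.4]
finger_gap: 0.598
```

Run:
```python
from h import *
s=bot.read_state();print(s["position"],s["orientation"],s["ft_force"])
im=bot.capture("wrist");crop(im,100,60,390,260,2.7,"pics/w16z.png")
im=bot.capture("scene");crop(im,230,130,340,230,6,"pics/s16.png")
```

```text
[0.51995969 0.12384737 0.04912627] [7.13772830e-01 7.00377184e-01 2.97721845e-04 2.41721577e-04] [-0.17014529  0.00593002  0.44107733]
```

View pics/w16z.png

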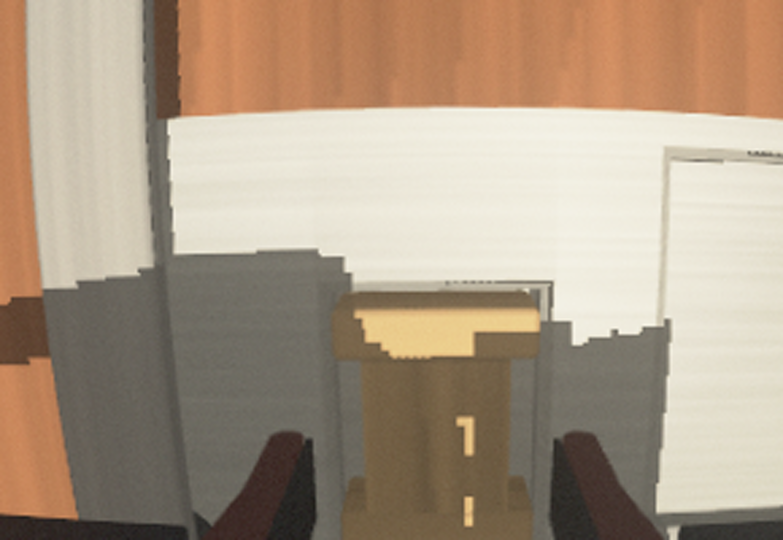

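View pics/s16.png

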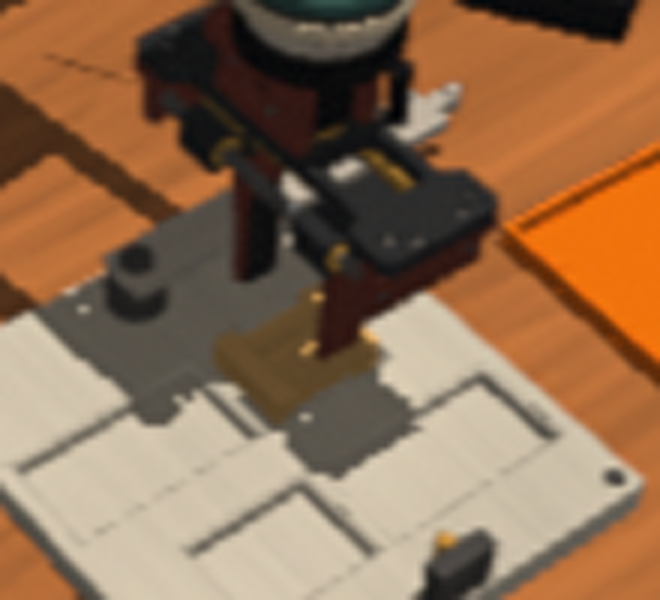

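Run:
```python
from h import *
c=bot.get_calibration("scene");im=bot.capture("scene")
s=bot.read_state();p=s["position"]
S=7;x0,y0=225,120
a=cv2.resize(im[y0:y0+80,x0:x0+112],None,fx=S,fy=S,interpolation=2)
def P(pt): return tuple(int(v) for v in (proj(c,[pt],"scene")[0]+.5-[x0,y0])*S)
def box(xs,ys,z,col):
    q=[P([p[0]+x,p[1]+y,z]) for x,y in ((xs,ys),(xs,-ys),(-xs,-ys),(-xs,ys))]
    for i in range(4): cv2.line(a,q[i],q[(i+1)%4],col,1)
box(.089,.0375,p[2]+.055,(255,0,0)); box(.089,.0375,p[2]+.035,(0,255,255))
for sgn in(1,-1):
  for dz,col in((.004,(0,255,0)),(-.006,(0,0,255)),(-.025,(255,0,255))):
    q=[P([p[0]+sgn*x,p[1]+y,p[2]+dz]) for x,y in ((.0263,.01),(.0263,-.01),(.040,-.01),(.040,.01))]
    for i in range(4): cv2.line(a,q[i],q[(i+1)%4],col,1)
for z in (.0465,.0845): cv2.circle(a,P([.448,.2525,z]),3,(0,255,255),-1)
cv2.imwrite("pics/s17.png",a)
```

```text
(no output)
```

View pics/s17.png

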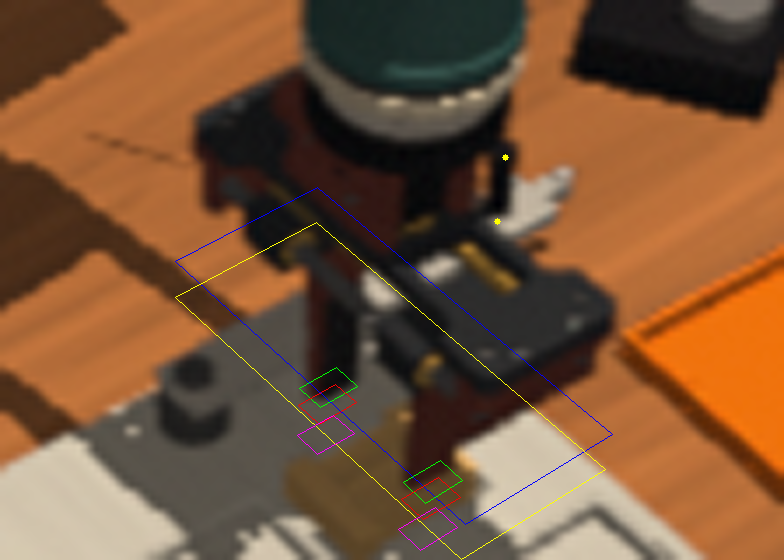

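Run:
```python
from h import *
s=bot.read_state();c=bot.get_calibration("wrist");im=bot.capture("wrist");p=s["position"]
print(p)
print(w(c,np.array([[333,295],[540,293],[436,358],[436,485]])/2.7+[100,60],.032,"wrist"))
a=cv2.resize(im[140:290,170:350],None,fx=4.4,fy=4,interpolation=2)
a=cv2.resize(im[140:290,170:350],None,fx=4,fy=4,interpolation=2);a=np.clip(a.astype(int)*2,0,255).astype(np.uint8)
def P(pt): return tuple(int(v) for v in (proj(c,[pt],"wrist")[0]+.5-[170,140])*4)
for dz,col in((.004,(0,255,0)),(-.006,(0,0,255)),(-.025,(255,0,255))):
  for sg in (1,-1):
    q=[P([p[0]+sg*x,p[1]+y,p[2]+dz]) for x,y in ((.0263,.01),(.0263,-.01),(.040,-.01),(.040,.01))]
    for i in range(4): cv2.line(a,q[i],q[(i+1)%4],col,1)
cv2.imwrite("pics/w18.png",a)
```

```text
[0.51858404 0.12373145 0.04792767]
[[0.49534069 0.16080235 0.032     ]
 [0.54353244 0.16045934 0.032     ]
 [0.51906205 0.14512979 0.032     ]
 [0.5185296  0.11209017 0.032     ]]
```

View pics/w18.png

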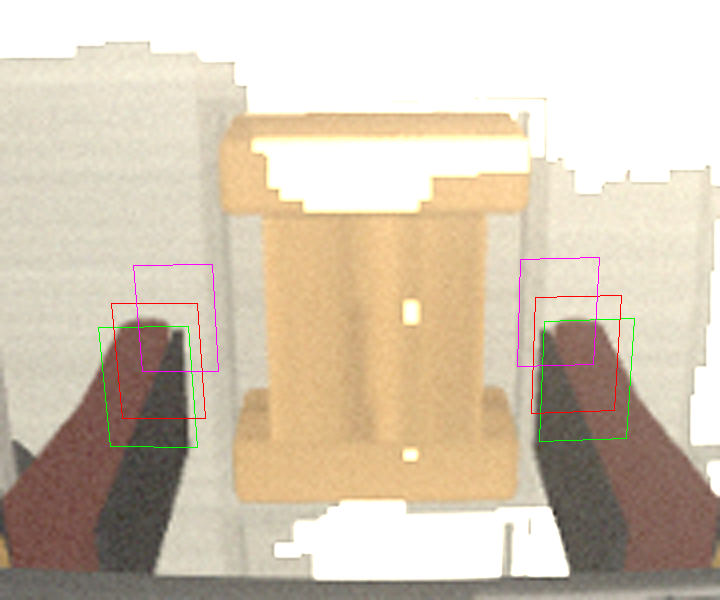

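arm_command:
  plan: [0, 0.4, 0, 0, 0, 0, 0.25, 0, 0.4, -1, 0, 0, 0, 0.25, 0, 0.4, -1.5, 0, 0, 0, 0.25, 0, 0.4, -1.8, 0, 0, 0, 0.25, 0, 0.4, -1.8, 0, 0, 0, 0.25, 0, 0.4, -1.8, 0, 0, 0, 0.25]

```text
time_s: 21.57
position: [0.5193, 0.1278, 0.0309]
orientation: [0.714, 0.7, -0.0, -0.0]
ft_force: [-1.0, 0.1, 0.8]
finger_gap: 0.748
```

arm_command:
  plan: [0, 0, -0.2, 0, 0, 0, 0.25, 0, 0, -0.4, 0, 0, 0, 0.25, 0, 0, -0.4, 0, 0, 0, 0.25]

```text
time_s: 21.82
position: [0.5197, 0.1278, 0.0273]
orientation: [0.714, 0.7, -0.0, -0.0]
ft_force: [-0.5, -1.8, -0.6]
finger_gap: 0.753
```

arm_command:
  plan: [0, 0, -0.2, 0, 0, 0, 0.25, 0, 0, -0.4, 0, 0, 0, 0.25, 0, 0, -0.4, 0, 0, 0, 0.25]

```text
time_s: 22.07
position: [0.5195, 0.1278, 0.0231]
orientation: [0.714, 0.7, -0.0, -0.0]
ft_force: [-0.1, -0.6, 0.0]
finger_gap: 0.75
```

arm_command:
  plan: [0, 0, -0.2, 0, 0, 0, 0.25, 0, 0, -0.4, 0, 0, 0, 0.25, 0, 0, -0.4, 0, 0, 0, 0.25]

```text
time_s: 22.32
position: [0.5195, 0.1278, 0.019]
orientation: [0.714, 0.7, -0.0, -0.0]
ft_force: [-0.3, -0.1, -0.3]
finger_gap: 0.751
```

arm_command:
  plan: [0, 0, 0, 0, 0, 0, 0.5, 0, 0, 0, 0, 0, 0, 0.7, 0, 0, 0, 0, 0, 0, 0.7, 0, 0, 0, 0, 0, 0, 0.7, 0, 0, 0, 0, 0, 0, 0.7, 0, 0, 0, 0, 0, 0, 0.7]

```text
time_s: 22.82
position: [0.5199, 0.1279, 0.0195]
orientation: [0.714, 0.7, 0.0, 0.0]
ft_force: [0.0, -0.2, 0.3]
finger_gap: 0.408
```

arm_command:
  plan: [0, 0, 1, 0, 0, 0, 0.9, 0, 0, 2.5, 0, 0, 0, 0.9, 0, 0, 5, 0, 0, 0, 0.9, 0.5, 0, 8, 0, 0, 0, 0.9, 1, 3, 8, 0, 0, 0, 0.9, 2, 6, 8, 0, 0, -1, 0.9, 3, 9, 8, 0, 0, -1, 0.9, 3.5, 12, 8, 0, 0, -1, 0.9, 4, 15, 8, 0, 0, -1, 0.9, 4.5, 18, 8, 0, 0, -1, 0.9, 4.6, 21, 8, 0, 0, -1, 0.9, 4.6, 21.5, 8, 0, 0, -1, 0.9]

```text
time_s: 23.82
position: [0.566, 0.3476, 0.1003]
orientation: [0.719, 0.695, 0.001, -0.0]
ft_force: [0.8, 0.3, -0.8]
finger_gap: 0.407
```

arm_command:
  plan: [0, 0, -3, 0, 0, 0, 0.9, 0, 0, -6, 0, 0, 0, 0.9, 0, 0, -7.4, 0, 0, 0, 0.9, 0, 0, -8.1, 0, 0, 0, 0.9, 0, 0, -8.4, 0, 0, 0, 0.9, 0, 0, -8.4, 0, 0, 0, 0.9]

```text
time_s: 24.32
position: [0.5653, 0.3423, 0.0157]
orientation: [0.72, 0.694, -0.001, -0.0]
ft_force: [0.7, 0.1, -0.5]
finger_gap: 0.41
```

Run:
```python
from h import *
im=bot.capture("wrist");cv2.imwrite("pics/w19.png",im)
```

```text
(no output)
```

View pics/w19.png

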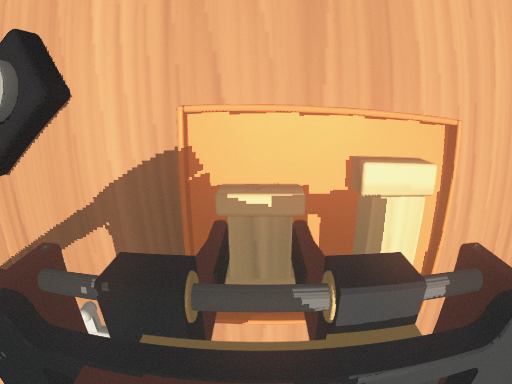

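arm_command:
  plan: [0, 0, 0, 0, 0, 0, 0.55, 0, 0, 0, 0, 0, 0, 0.5, 0, 0, 0, 0, 0, 0, 0.5, 0, 0, 2, 0, 0, 0, 0.5, 0, 0, 6, 0, 0, 0, 0.5, 0, 0, 10, 0, 0, 0, 0.5, 0, -2, 14, 0, 0, 0, 0.3, 0, -4, 17, 0, 0, -7, 0.1, 0, -7, 18, 0, 0, -14, 0, 0, -11, 19, 0, 0, -21, 0, 0, -15, 20, 0, 0, -28, 0, 0, -19, 20, 0, 0, -35, 0]

```text
time_s: 25.37
position: [0.5669, 0.1517, 0.2184]
orientation: [0.896, 0.443, 0.002, 0.001]
ft_force: [0.8, -0.3, 0.3]
finger_gap: 0.917
```

arm_command:
  plan: [0, -4, 2, 0, 0, -7, 0, 0, -8, 4, 0, 0, -14, 0, 0, -12, 5, 0, 0, -21, 0, -1, -16, 6, 0, 0, -28, 0, -2, -20, 6, 0, 0, -35, 0, -3, -24, 6, 0, 0, -42, 0, -4, -28, 6, 0, 0, -49, 0, -6, -32, 6, 0, 0, -53, 0, -8, -36, 6, 0, 0, -53, 0, -10, -39, 6, 0, 0, -53, 0, -11, -41, 6, 0, 0, -53, 0, -11, -42, 6, 0, 0, -53, 0]

```text
time_s: 26.37
position: [0.4532, -0.2703, 0.2759]
orientation: [1.0, -0.003, -0.0, 0.001]
ft_force: [-0.9, 0.4, 0.3]
finger_gap: 0.999
```

arm_command:
  plan: [0, 0, 0, 0, 0, 0, 0, 0, 0, 0, 0, 0, 0, 0, 0, 0, 0, 0, 0, 0, 0]

```text
time_s: 26.62
position: [0.4564, -0.2659, 0.2755]
orientation: [1.0, -0.0, 0.0, -0.0]
ft_force: [0.5, -0.3, -0.5]
finger_gap: 0.998
```

Run:
```python
from h import *
s=bot.read_state();c=bot.get_calibration("wrist");im=bot.capture("wrist");cv2.imwrite("pics/w20.png",im)
np.save("cal.npy",c);print(s["time_s"],s["position"],s["orientation"],s["qpos"])
im=bot.capture("scene");cv2.imwrite("pics/s20.png",im)
```

```text
26.6167 [ 0.45636061 -0.2659103   0.27551051] [ 9.99999849e-01 -3.13852484e-04  2.16065513e-04 -3.95494768e-04] [-6.59059985e-01  2.05638560e-01  1.58402982e+00  9.11724596e-04
  1.35206684e+00  9.12166149e-01]
```

View pics/w20.png

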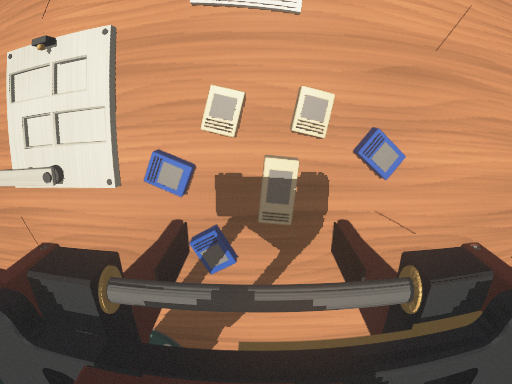

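View pics/s20.png

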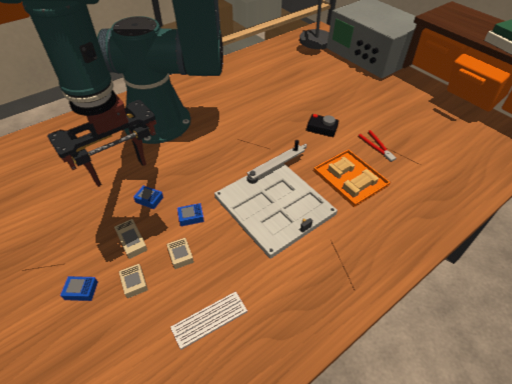

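Run:
```python
import cv2
im=cv2.imread("pics/w20.png");from h import crop
crop(im,195,75,345,230,5,"pics/w20z.png")
```

```text
(no output)
```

View pics/w20z.png

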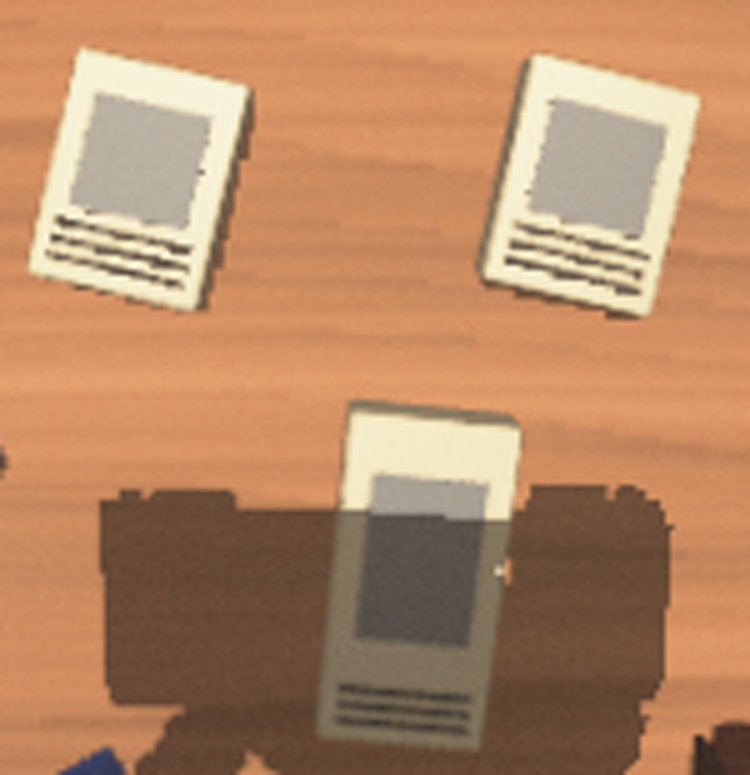

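Run:
```python
from h import *
c=np.load("cal.npy",allow_pickle=True).item()
Z=lambda a:np.array(a)/5+[195,75]-0.4
for n,px,h in [("long",[(348,412),(521,429),(480,751),(317,738)],.05),("s1",[(80,48),(249,88),(202,311),(29,271)],.033),("s2",[(532,54),(699,98),(648,319),(484,283)],.033)]:
    x,e=fitrect(c,Z(px),h-.001,.024,.026,"wrist",[*w(c,Z(px),.026,"wrist").mean(0)[:2],0]);print(n,x.round(4),np.degrees(x[2]).round(1),e.round(2))
```

```text
long [ 0.4108 -0.2929 -0.0903] -5.2 0.58
s1 [ 0.5286 -0.2145 -0.2364] -13.5 1.0
s2 [ 0.5268 -0.3407 -0.2011] -11.5 0.84
```

arm_command:
  plan: [-2, -1, -4, 0, 0, -5, 0.2, -4, -2, -8, 0, 0, -5, 0.2, -4.6, -2.7, -12, 0, 0, -5, 0.2, -4.6, -2.7, -16, 0, 0, -5, 0.2, -4.6, -2.7, -19, 0, 0, -5, 0.2, -4.6, -2.7, -20, 0, 0, -5, 0.2, -4.6, -2.7, -20, 0, 0, -5, 0.2, -4.6, -2.7, -20, 0, 0, -5, 0.2, -4.6, -2.7, -20, 0, 0, -5, 0.2]

```text
time_s: 27.47
position: [0.4115, -0.295, 0.0773]
orientation: [0.999, -0.044, 0.001, 0.001]
ft_force: [0.4, 0.2, 0.8]
finger_gap: 0.801
```

```bash
cat > look.py <<'E'
import sys
from h import *
s=bot.read_state();c=bot.get_calibration("wrist");im=bot.capture("wrist")
np.save("cal.npy",c);print(s["time_s"],s["position"],s["orientation"],s["finger_gap"])
n=sys.argv[1];cv2.imwrite(f"pics/{n}.png",im);b=[int(v) for v in sys.argv[2:6]];S=min(800/(b[2]-b[0]),600/(b[3]-b[1]));print("scale",S)
crop(im,*b,S,f"pics/{n}z.png")
E
python3 look.py w21 130 30 390 230
```

```text
27.4667 [ 0.41150269 -0.29497746  0.07732643] [ 0.99903546 -0.04387846  0.0013215   0.00103694] 0.8012683880454894
scale 3.0
```

View pics/w21z.png

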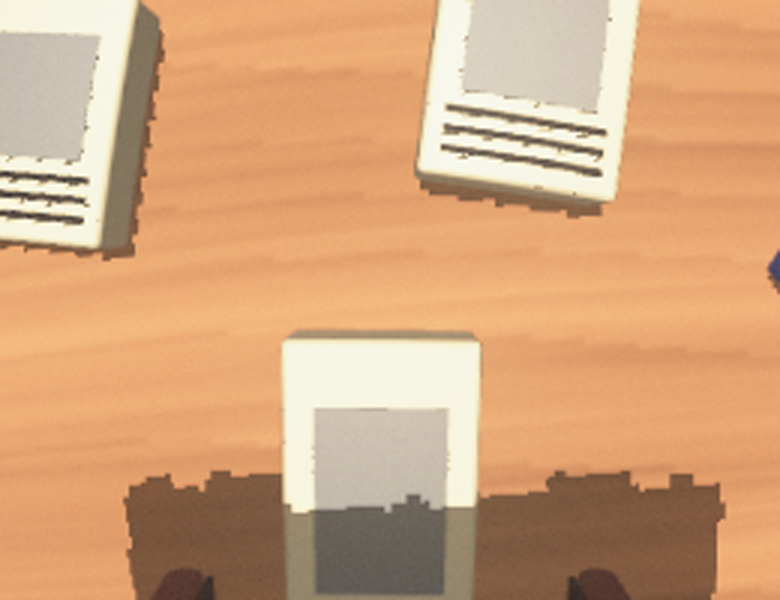

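Run:
```python
from h import *
c=np.load("cal.npy",allow_pickle=True).item()
P=w(c,np.array([[284,341],[480,340]])/3+[130,30],.026,"wrist");print(P)
d=P[1]-P[0];m=P.mean(0)[:2];u=np.array([np.cos(-.0903),np.sin(-.0903)]);print(np.hypot(*d),np.degrees(np.arctan2(-d[0],d[1]))-180, m-u*.05)
```

```text
[[ 0.462064   -0.27423846  0.026     ]
 [ 0.4580822  -0.32224812  0.026     ]]Traceback (most recent call last):
  File "<stdin>", line 4, in <module>
TypeError: return arrays must be of ArrayType
```

arm_command:
  plan: [0, 0.1, -3, 0, 0, 0, 0.2, 0, 0.1, -5, 0, 0, 0, 0.2, 0, 0.1, -6, 0, 0, 0, 0.2, 0, 0.1, -6.5, 0, 0, 0, 0.2, 0, 0.1, -6.5, 0, 0, 0, 0.2, 0, 0.1, -6.5, 0, 0, 0, 0.4, 0, 0.1, -6.5, 0, 0, 0, 0.6, 0, 0.1, -6.5, 0, 0, 0, 0.6, 0, 0.1, -6.5, 0, 0, 0, 0.6, 0, 0.1, -6.5, 0, 0, 0, 0.6]
  newtons: 25

```text
time_s: 28.35
position: [0.4102, -0.2936, 0.0113]
orientation: [0.999, -0.044, 0.001, 0.0]
ft_force: [0.1, 0.1, 6.2]
finger_gap: 0.566
```

arm_command:
  plan: [0, 0, 1.5, 0, 0, 0, 0.8, 0, 0, 4, 0, 0, 0, 0.8, 0, 0, 7, 0, 0, 0, 0.8, 0, 1, 9, 0, 0, 7, 0.8, 1, 3, 10, 0, 0, 14, 0.8, 2, 6, 10, 0, 0, 21, 0.8, 3, 9, 10, 0, 0, 28, 0.8, 4, 12, 10, 0, 0, 35, 0.8, 5, 15, 10, 0, 0, 42, 0.8, 6, 18, 10, 0, 0, 49, 0.8, 7, 21, 10, 0, 0, 56, 0.8, 8, 23, 10, 0, 0, 63, 0.8]

```text
time_s: 29.35
position: [0.4892, -0.0605, 0.1105]
orientation: [0.873, 0.487, -0.0, -0.001]
ft_force: [-0.2, -0.4, -1.4]
finger_gap: 0.567
```

arm_command:
  plan: [1, 3, 0, 0, 0, 7, 0.8, 2, 5, 0, 0, 0, 14, 0.8, 3, 7, 0, 0, 0, 21, 0.8, 3, 9, 0, 0, 0, 28, 0.8, 3, 9, 0, 0, 0, 31, 0.8, 3, 9, 0, 0, 0, 31, 0.8, 3, 9, 0, 0, 0, 31, 0.8, 3, 9, 0, 0, 0, 31, 0.8]

```text
time_s: 30.02
position: [0.5196, 0.0264, 0.1104]
orientation: [0.715, 0.7, -0.0, -0.0]
ft_force: [-0.4, 0.2, -1.2]
finger_gap: 0.564
```

```bash
python3 look.py w22 110 30 410 250
```

```text
30.0167 [0.51955152 0.02644409 0.11043217] [ 7.14553299e-01  6.99580993e-01 -1.32462416e-04 -1.19778736e-05] 0.5639898432984276
scale 2.6666666666666665
```

View pics/w22z.png

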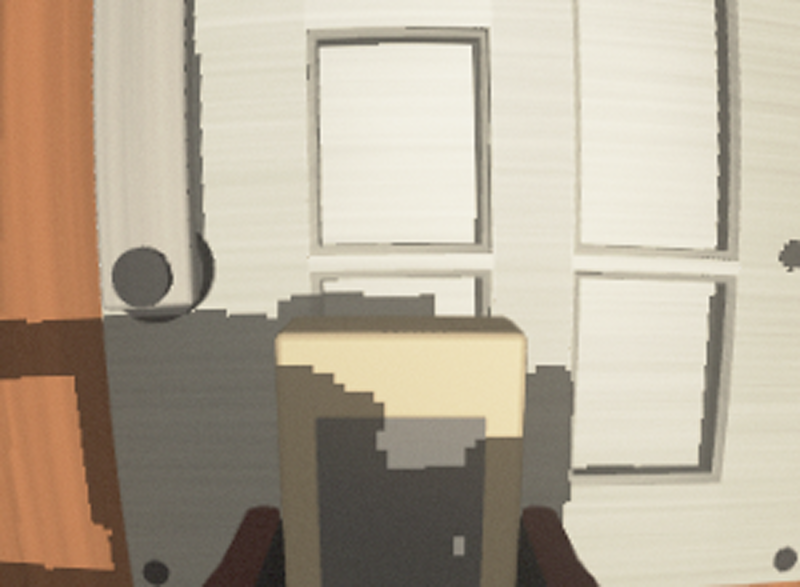

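```bash
cat >> h.py <<'E'
def Zc(a,s,x0,y0): return (np.array(a,float)+.5)/s+[x0,y0]-.5
E
python3 - <<'E'
from h import *
c=np.load("cal.npy",allow_pickle=True).item();n="wrist"
Z=lambda a:Zc(a,8/3,110,30)
# short_a mouth: order (+x,+y),(+x,-y),(-x,-y),(-x,+y) with local x=fixture x
x,e=fitrect(c,Z([(490,28),(492,253),(309,255),(307,31)]),.0295,.0375,.02,n,[.52,.12,0]);print("short_a",x,e)
x,e=fitrect(c,Z([(740,262-2),(723,481)]*1+[(570,481),(574,268)]),.0295,.0375,.02,n,[.6,.04,0]);print("short_b?",x,e)
print("long_a end edge",w(c,Z([(309,270),(491,268)]),.02,n))
print("short_b",w(c,Z([(575,268),(738,274),(722,481),(571,474)]),.02,n))
print("long_b low",w(c,Z([(575,252),(740,260)]),.02,n))
print("screws",w(c,Z([(155,572),(785,558)]),.02,n))
print("hinge",w(c,Z([(142,277)]),.05,n))
s=[0.51955152,0.02644409,0.11043217]
print("shell end top", w(c,Z([(277,336),(525,334)]),s[2]+.026-.011,n))
E
```

```text
short_a [ 0.52024286  0.1239835  -0.00958706] 0.7046069474559147
short_b? [0.60634083 0.04559713 0.01047229] 2.780117283437903
long_a end edge [[0.49008807 0.08228286 0.02      ]
 [0.5490262  0.08174904 0.02      ]]
short_b [[0.57687903 0.08182489 0.02      ]
 [0.6354545  0.08112219 0.02      ]
 [0.63520106 0.00622348 0.02      ]
 [0.57760226 0.01074564 0.02      ]]
long_b low [[0.57682959 0.08710868 0.02      ]
 [0.63602774 0.08599243 0.02      ]]
screws [[ 0.42634337 -0.02516934  0.02      ]
 [ 0.6670498  -0.02684637  0.02      ]]
hinge [[0.44342087 0.08483678 0.05      ]]
shell end top [[0.49567893 0.0771854  0.12543217]
 [0.54386118 0.07661751 0.12543217]]
```

arm_command:
  plan: [0, 0, -3, 0, 0, 0, 0.8, 0, 0, -5.5, 0, 0, 0, 0.8, 0, 0, -6.5, 0, 0, 0, 0.8, 0, 0, -6.8, 0, 0, 0, 0.8, 0, 0, -6.8, 0, 0, 0, 0.8, 0, 0, -6.8, 0, 0, 0, 0.8]

```text
time_s: 30.57
position: [0.5204, 0.0266, 0.0431]
orientation: [0.714, 0.7, 0.0, 0.0]
ft_force: [-0.8, -0.2, -0.8]
finger_gap: 0.569
```

```bash
python3 look.py w23 110 30 410 250
```

```text
30.5667 [0.52037562 0.02657888 0.0431002 ] [7.14026325e-01 7.00118743e-01 2.63641629e-04 2.88584305e-04] 0.5689590589889059
scale 2.6666666666666665
```

View pics/w23z.png

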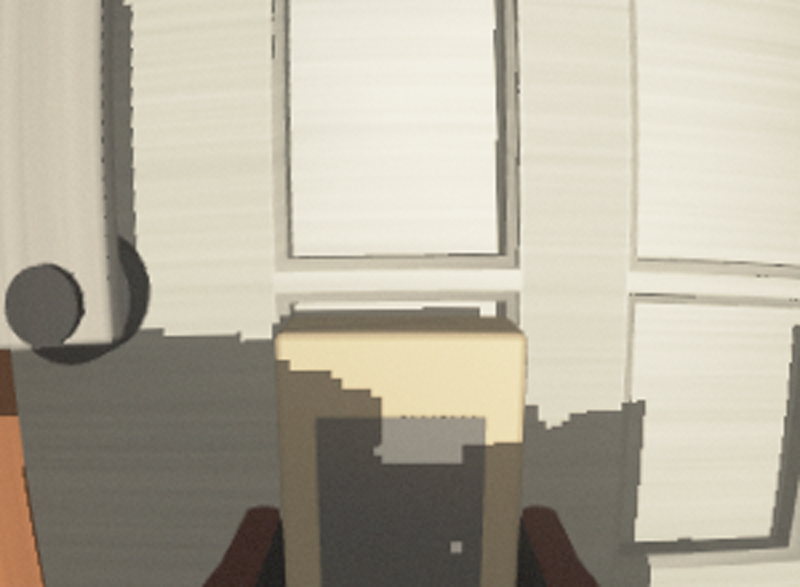

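Run:
```python
from h import *
c=np.load("cal.npy",allow_pickle=True).item();n="wrist"
Z=lambda a:Zc(a,8/3,110,30)
print("edge outer",w(c,Z([(275,292),(520,290)]),.02,n))
print("short_a low edge",w(c,Z([(275,269),(521,267)]),.02,n))
print("shell end top", w(c,Z([(275,333),(525,331)]),.0431+.015,n))
print("shell end bot", w(c,Z([(286,313),(518,312)]),.0431-.011,n))
```

```text
edge outer [[0.49029329 0.08215957 0.02      ]
 [0.54928249 0.08151999 0.02      ]]
short_a low edge [[0.49053001 0.08773832 0.02      ]
 [0.54950439 0.08709832 0.02      ]]
shell end top [[0.49605046 0.07788005 0.0581    ]
 [0.54459939 0.07736526 0.0581    ]]
shell end bot [[0.49454911 0.07846583 0.0321    ]
 [0.54703635 0.07772581 0.0321    ]]
```

arm_command:
  plan: [-0.05, -0.05, -0.8, 0, 0, 0, 0.8, -0.05, -0.05, -1.4, 0, 0, 0, 0.8, -0.05, -0.05, -1.8, 0, 0, 0, 0.8, -0.05, -0.05, -2.1, 0, 0, 0, 0.8, -0.05, -0.05, -2.1, 0, 0, 0, 0.8]

```text
time_s: 31.03
position: [0.5191, 0.0264, 0.0208]
orientation: [0.714, 0.7, -0.0, -0.0]
ft_force: [1.1, 0.3, -1.0]
finger_gap: 0.567
```

arm_command:
  plan: [0, 0, -0.15, 0, 0, 0, 0.8, 0, 0, -0.2, 0, 0, 0, 0.8, 0, 0, -0.2, 0, 0, 0, 0.4, 0, 0, -0.2, 0, 0, 0, 0.3, 0, 0, -0.2, 0, 0, 0, 0.3, 0, 0, 1, 0, 0, 0, 0.3, 0, 0, 4, 0, 0, 0, 0.3, 0, 0, 8, 0, 0, 0, 0.3, 0, 0, 11, 0, 0, 0, 0.3, 0, 0, 11, 0, 0, 0, 0.3, 0, 0, 11, 0, 0, 0, 0.3]

```text
time_s: 31.95
position: [0.5209, 0.0262, 0.1334]
orientation: [0.714, 0.7, 0.002, 0.002]
ft_force: [-0.5, 0.2, -0.5]
finger_gap: 0.701
```

```bash
python3 look.py w24 110 30 410 250
```

```text
31.95 [0.52088178 0.0262447  0.13340276] [0.71376299 0.70038326 0.00155529 0.00180819] 0.7014353506490856
scale 2.6666666666666665
```

View pics/w24z.png

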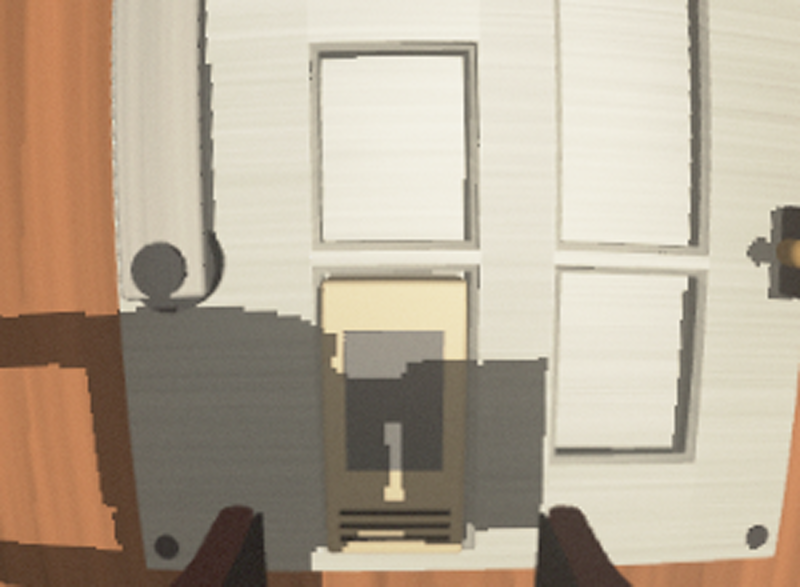

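arm_command:
  plan: [0, -2, 2, 0, 0, -7, 0.2, 0, -4, 3, 0, 0, -14, 0.2, 0, -6, 3, 0, 0, -21, 0.2, 0, -8, 3, 0, 0, -28, 0.2, 0, -10, 3, 0, 0, -35, 0.2, 0, -12, 3, 0, 0, -42, 0.2, 0, -14, 3, 0, 0, -49, 0.2, 0, -16, 3, 0, 0, -56, 0.2, 0, -18, 3, 0, 0, -63, 0.2, 0, -20, 3, 0, 0, -70, 0.2, 0, -22, 2, 0, 0, -77, 0.2, 0, -24, 1, 0, 0, -84, 0.2]

```text
time_s: 33.0
position: [0.5183, -0.2142, 0.1395]
orientation: [0.999, 0.04, -0.001, -0.001]
ft_force: [0.3, -0.3, -0.2]
finger_gap: 0.798
```

arm_command:
  plan: [0, 0, 0, 0, 0, -7, 0.2, 0, 0, 0, 0, 0, -14, 0.2, 0, 0, 0, 0, 0, -18, 0.2, 0, 0, 0, 0, 0, -18, 0.2, 0, 0, 0, 0, 0, -18, 0.2, 0, 0, 0, 0, 0, -18, 0.2]

```text
time_s: 33.5
position: [0.5185, -0.2132, 0.1404]
orientation: [0.994, -0.113, -0.001, -0.0]
ft_force: [0.2, 0.6, -0.3]
finger_gap: 0.799
```

```bash
python3 look.py w25 110 30 410 250
```

```text
33.5 [ 0.5185411  -0.21321626  0.14035738] [ 9.93618276e-01 -1.12790489e-01 -9.15657083e-04 -4.34483069e-04] 0.7993791145342649
scale 2.6666666666666665
```

View pics/w25z.png

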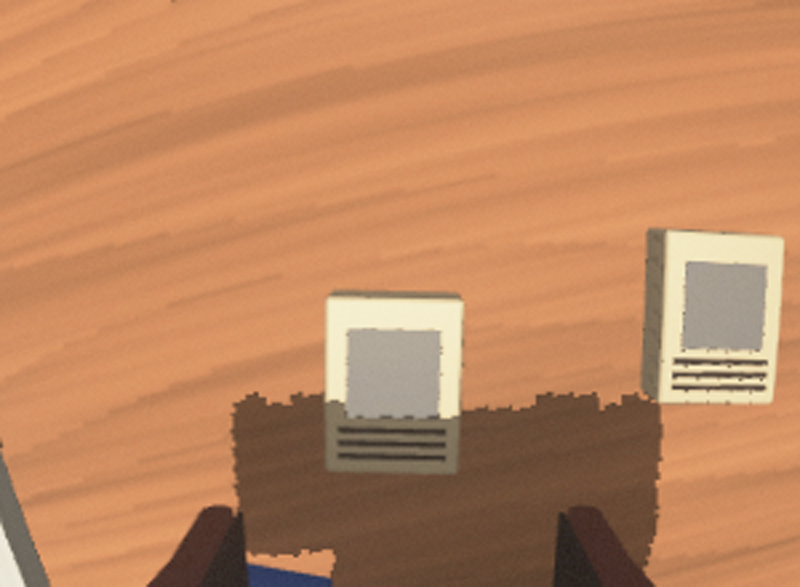

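Run:
```python
from h import *
c=np.load("cal.npy",allow_pickle=True).item();n="wrist"
Z=lambda a:Zc(a,8/3,110,30)
for px in ([(327,296),(462,299),(457,474),(326,472)],[(663,232),(783,239),(773,404),(655,400)]):
    x,e=fitrect(c,Z(px),.032,.024,.026,n,[.53,-.21,-.2]);print(x.round(4),np.degrees(x[2]).round(2),e)
```

```text
[ 0.5291 -0.2137 -0.2442] -13.99 0.9651599873069188
[ 0.5279 -0.34   -0.2163] -12.39 1.3904191755329975
```

arm_command:
  plan: [1, 0, -4, 0, 0, -1, 0.2, 1.1, 0, -8, 0, 0, -1, 0.2, 1.1, 0, -11, 0, 0, -1, 0.2, 1.1, 0, -12.3, 0, 0, -1, 0.2, 1.1, 0, -12.9, 0, 0, -1, 0.2, 1.1, 0, -12.9, 0, 0, -1, 0.2, 1.1, 0, -12.9, 0, 0, -1, 0.4, 1.1, 0, -12.9, 0, 0, -1, 0.6, 1.1, 0, -12.9, 0, 0, -1, 0.6, 1.1, 0, -12.9, 0, 0, -1, 0.6, 1.1, 0, -12.9, 0, 0, -1, 0.6, 1.1, 0, -12.9, 0, 0, -1, 0.6]

```text
time_s: 34.55
position: [0.5313, -0.2142, 0.0138]
orientation: [0.992, -0.123, 0.001, 0.0]
ft_force: [-0.1, 0.7, 6.8]
finger_gap: 0.565
```

arm_command:
  plan: [0, 0, 1.5, 0, 0, 0, 0.8, 0, 0, 4, 0, 0, 0, 0.8, 0, 0, 7, 0, 0, 7, 0.8, 0, 1, 10, 0, 0, 14, 0.8, 1, 3, 10, 0, 0, 21, 0.8, 2, 5, 10, 0, 0, 28, 0.8, 3, 7, 10, 0, 0, 35, 0.8, 4, 9, 10, 0, 0, 42, 0.8, 5, 11, 10, 0, 0, 49, 0.8, 6, 13, 10, 0, 0, 56, 0.8, 7, 15, 10, 0, 0, 63, 0.8, 7.5, 18, 10, 0, 0, 70, 0.8]

```text
time_s: 35.55
position: [0.6067, -0.0339, 0.1129]
orientation: [0.882, 0.471, 0.001, 0.001]
ft_force: [0.8, -0.2, -1.4]
finger_gap: 0.565
```

arm_command:
  plan: [0, 2, 0, 0, 0, 7, 0.8, 0, 4, 0, 0, 0, 14, 0.8, 0, 6, 0, 0, 0, 21, 0.8, 0, 7.7, 0, 0, 0, 28, 0.8, 0, 7.7, 0, 0, 0, 33.5, 0.8, 0, 7.7, 0, 0, 0, 33.5, 0.8, 0, 7.7, 0, 0, 0, 33.5, 0.8, 0, 7.7, 0, 0, 0, 33.5, 0.8]

```text
time_s: 36.22
position: [0.6052, 0.0429, 0.1125]
orientation: [0.712, 0.702, -0.0, 0.0]
ft_force: [1.0, 0.3, -0.4]
finger_gap: 0.565
```

```bash
python3 look.py w26 110 30 410 250
```

```text
36.2167 [0.60517419 0.04291014 0.11254985] [ 7.11870289e-01  7.02310960e-01 -5.85995211e-05  5.54930708e-05] 0.565317985405075
scale 2.6666666666666665
```

View pics/w26z.png

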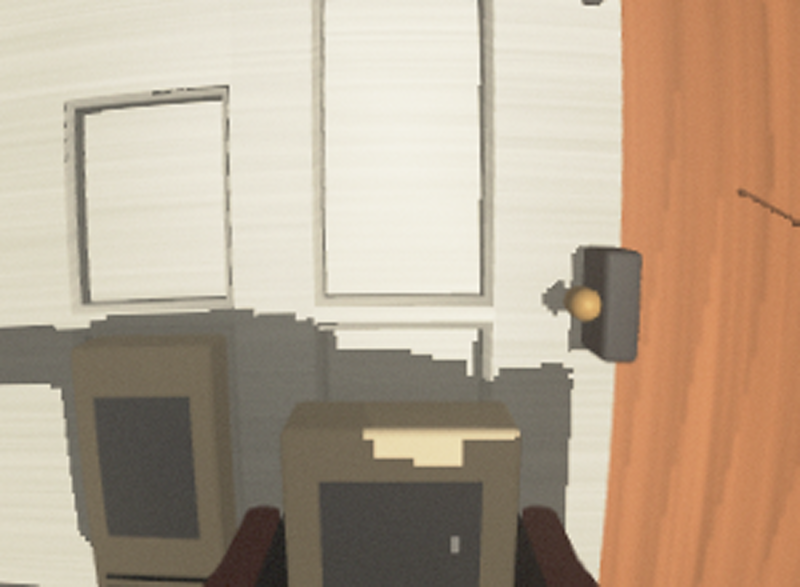

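arm_command:
  plan: [0, 0, -3, 0, 0, 0, 0.8, 0, 0, -5.5, 0, 0, 0, 0.8, 0, 0, -6.5, 0, 0, 0, 0.8, 0, 0, -6.5, 0, 0, 0, 0.8, 0, 0, -6.5, 0, 0, 0, 0.8]

```text
time_s: 36.68
position: [0.605, 0.043, 0.0473]
orientation: [0.711, 0.703, -0.0, -0.0]
ft_force: [0.5, -0.8, -0.8]
finger_gap: 0.564
```

```bash
sed -i 's/^crop(im/im=(255*(im\/255.)**.6).astype(np.uint8);crop(im/' look.py; python3 look.py w27 150 80 370 240
```

```text
36.6833 [0.60502209 0.04296175 0.04732156] [ 7.11177385e-01  7.03012350e-01 -4.12593136e-04 -4.37428989e-04] 0.5637185369077021
scale 3.6363636363636362
```

View pics/w27z.png

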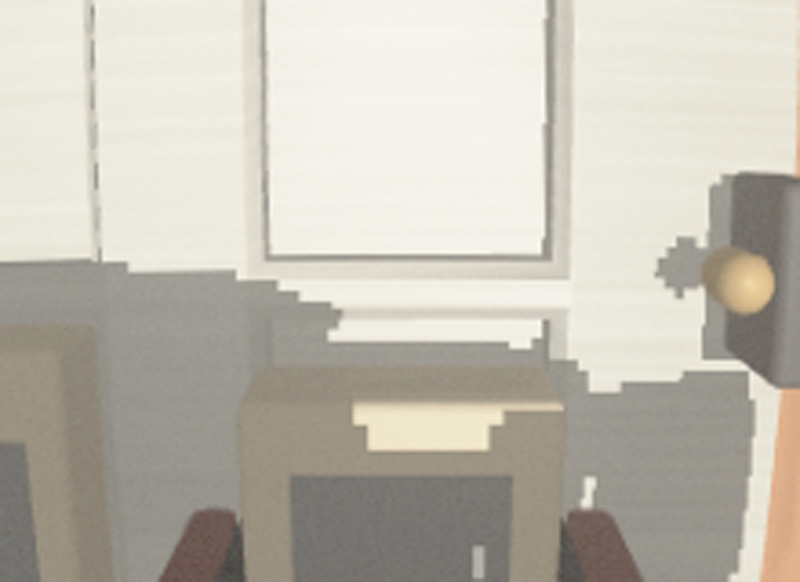

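Run:
```python
from h import *
c=np.load("cal.npy",allow_pickle=True).item();n="wrist"
Z=lambda a:Zc(a,3.63636,150,80)
print("long_b low outer",w(c,Z([(245,278),(572,277)]),.02,n))
print("short_b top outer right",w(c,Z([(570,311),(330,311)]),.02,n))
zt=.0473-.0138
print("shell end top", w(c,Z([(240,402),(563,403)]),zt+.026,n))
print("shell end bot", w(c,Z([(256,370),(546,369)]),zt,n))
```

```text
long_b low outer [[0.57611875 0.08655903 0.02      ]
 [0.63573763 0.0861708  0.02      ]]
short_b top outer right [[0.6355067  0.0798422  0.02      ]
 [0.59153246 0.08016864 0.02      ]]
shell end top [[0.58045101 0.07412454 0.0595    ]
 [0.62864455 0.0734877  0.0595    ]]
shell end bot [[0.57937546 0.07257988 0.0335    ]
 [0.62945523 0.07225474 0.0335    ]]
```

arm_command:
  plan: [0.1, 0.25, -0.8, 0, 0, 0, 0.8, 0.1, 0.25, -1.4, 0, 0, 0, 0.8, 0.1, 0.25, -1.8, 0, 0, 0, 0.8, 0.1, 0.25, -2.2, 0, 0, 0, 0.8, 0.1, 0.25, -2.3, 0, 0, 0, 0.8, 0.1, 0.25, -2.3, 0, 0, 0, 0.8]

```text
time_s: 37.23
position: [0.6059, 0.0459, 0.024]
orientation: [0.711, 0.703, -0.0, -0.0]
ft_force: [-0.2, -0.5, -1.4]
finger_gap: 0.565
```

arm_command:
  plan: [0, 0, -0.2, 0, 0, 0, 0.8, 0, 0, -0.2, 0, 0, 0, 0.8, 0, 0, -0.2, 0, 0, 0, 0.4, 0, 0, -0.2, 0, 0, 0, 0.3, 0, 0, -0.2, 0, 0, 0, 0.3, 0, 0, 1, 0, 0, 0, 0.3, 0, 0, 4, 0, 0, 0, 0.3, 0, 0, 8, 0, 0, 0, 0.3, 0, 0, 11, 0, 0, 0, 0.3, 0, 0, 11, 0, 0, 0, 0.3, 0, 0, 11, 0, 0, 0, 0.3]

```text
time_s: 38.15
position: [0.6082, 0.0458, 0.1376]
orientation: [0.711, 0.703, 0.002, 0.002]
ft_force: [0.3, -0.7, -0.9]
finger_gap: 0.7
```

```bash
python3 look.py w28 90 30 390 250
```

```text
38.15 [0.60815781 0.04578464 0.13758425] [0.71072378 0.70346548 0.00194166 0.00206229] 0.6995625015536395
scale 2.6666666666666665
```

View pics/w28z.png

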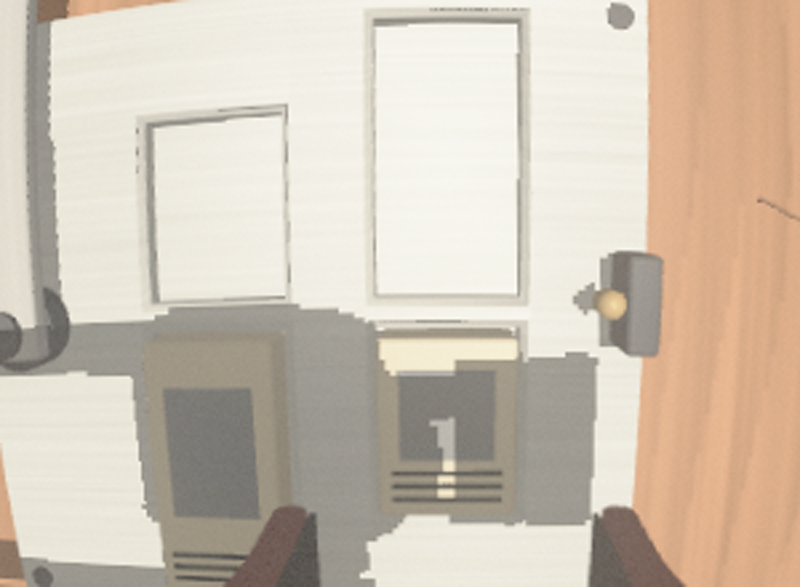

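arm_command:
  plan: [0, -3, 2, 0, 0, -7, 0.2, -1, -6, 2, 0, 0, -14, 0.2, -1, -9, 2, 0, 0, -21, 0.2, -2, -12, 2, 0, 0, -28, 0.2, -3, -15, 2, 0, 0, -35, 0.2, -4, -18, 2, 0, 0, -42, 0.2, -5, -21, 2, 0, 0, -49, 0.2, -6, -24, 2, 0, 0, -56, 0.2, -7, -27, 2, 0, 0, -63, 0.2, -8, -30, 1, 0, 0, -70, 0.2, -9, -33, 1, 0, 0, -77, 0.2, -9, -36, 0, 0, 0, -84, 0.2]

```text
time_s: 39.2
position: [0.5135, -0.3147, 0.1334]
orientation: [0.999, 0.044, -0.001, -0.001]
ft_force: [0.4, -0.1, 0.8]
finger_gap: 0.801
```

arm_command:
  plan: [0, -2, 0, 0, 0, -7, 0.2, 0, -2.5, 0, 0, 0, -14, 0.2, 0, -2.5, 0, 0, 0, -17, 0.2, 0, -2.5, 0, 0, 0, -17, 0.2, 0, -2.5, 0, 0, 0, -17, 0.2, 0, -2.5, 0, 0, 0, -17, 0.2]

```text
time_s: 39.7
position: [0.5156, -0.3383, 0.1334]
orientation: [0.995, -0.1, -0.001, -0.001]
ft_force: [-0.4, 0.6, 0.0]
finger_gap: 0.801
```

```bash
python3 look.py w29 110 30 410 250
```

```text
39.7 [ 0.51555466 -0.33828486  0.13340337] [ 9.94998145e-01 -9.98870650e-02 -8.92288296e-04 -6.84988004e-04] 0.8011101465979291
scale 2.6666666666666665
```

View pics/w29z.png

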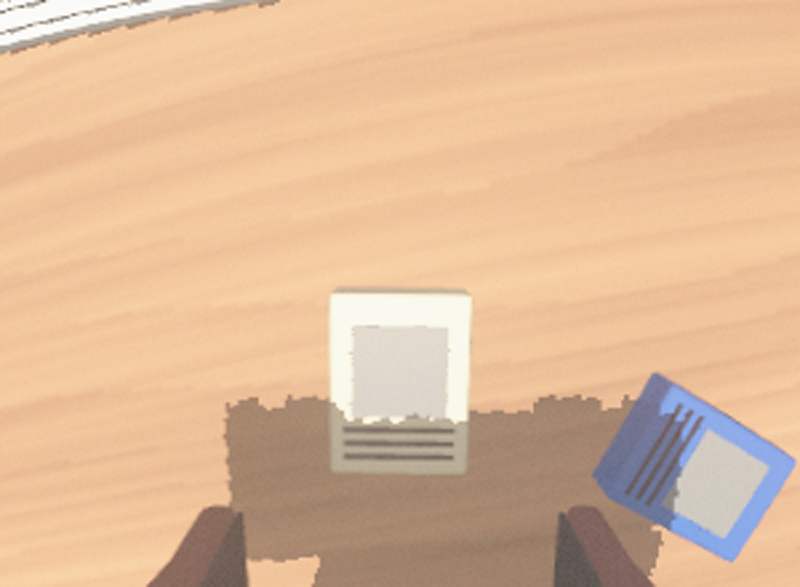

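Run:
```python
from h import *
c=np.load("cal.npy",allow_pickle=True).item();n="wrist"
Z=lambda a:Zc(a,8/3,110,30)
x,e=fitrect(c,Z([(331,292),(470,294),(467,474),(331,473)]),.032,.024,.026,n,[.53,-.34,-.2]);print(x.round(4),np.degrees(x[2]).round(2),e)
print("blue",w(c,Z([(655,374),(595,474)]),.0,n))
```

```text
[ 0.5279 -0.3413 -0.2083] -11.94 1.0353295043906598
blue [[ 0.50715612 -0.44108002  0.        ]
 [ 0.47046144 -0.41096118  0.        ]]
```

arm_command:
  plan: [1, -0.2, -4, 0, 0, -0.5, 0.2, 1.05, -0.2, -8, 0, 0, -0.5, 0.2, 1.05, -0.2, -11, 0, 0, -0.5, 0.2, 1.05, -0.2, -12, 0, 0, -0.5, 0.2, 1.05, -0.2, -12.3, 0, 0, -0.5, 0.2, 1.05, -0.2, -12.3, 0, 0, -0.5, 0.2, 1.05, -0.2, -12.3, 0, 0, -0.5, 0.4, 1.05, -0.2, -12.3, 0, 0, -0.5, 0.6, 1.05, -0.2, -12.3, 0, 0, -0.5, 0.6, 1.05, -0.2, -12.3, 0, 0, -0.5, 0.6, 1.05, -0.2, -12.3, 0, 0, -0.5, 0.6, 1.05, -0.2, -12.3, 0, 0, -0.5, 0.6]

```text
time_s: 40.75
position: [0.5278, -0.3418, 0.0131]
orientation: [0.994, -0.105, 0.001, 0.001]
ft_force: [-0.0, 0.7, 7.5]
finger_gap: 0.563
```

arm_command:
  plan: [0, 0, 1.5, 0, 0, 0, 0.8, 0, 0, 4, 0, 0, 0, 0.8, 0, 0, 7, 0, 0, 0, 0.8, 0, 2, 10, 0, 0, 7, 0.8, 0, 5, 10, 0, 0, 14, 0.8, 0, 8.5, 10, 0, 0, 21, 0.8, 0, 12, 10, 0, 0, 28, 0.8, 0, 15.5, 10, 0, 0, 35, 0.8, 0, 19, 10, 0, 0, 42, 0.8, 0, 22.5, 10, 0, 0, 49, 0.8, 0, 26, 10, 0, 0, 56, 0.8, 0, 29, 10, 0, 0, 63, 0.8]

```text
time_s: 41.75
position: [0.5263, -0.049, 0.1119]
orientation: [0.902, 0.433, 0.0, -0.0]
ft_force: [-0.2, 0.8, -0.9]
finger_gap: 0.566
```

arm_command:
  plan: [0, 3, 0, 0, 0, 7, 0.8, 0, 6, 0, 0, 0, 14, 0.8, 0, 9, 0, 0, 0, 21, 0.8, -0.5, 12, 0, 0, 0, 28, 0.8, -0.8, 15, 0, 0, 0, 35, 0.8, -0.8, 17.5, 0, 0, 0, 38.5, 0.8, -0.8, 17.5, 0, 0, 0, 38.5, 0.8, -0.8, 17.5, 0, 0, 0, 38.5, 0.8, -0.8, 17.5, 0, 0, 0, 38.5, 0.8]

```text
time_s: 42.5
position: [0.5187, 0.1235, 0.1116]
orientation: [0.711, 0.703, -0.0, 0.0]
ft_force: [0.2, -0.2, -0.5]
finger_gap: 0.569
```

arm_command:
  plan: [0, 0, -3, 0, 0, 0, 0.8, 0, 0, -5.5, 0, 0, 0, 0.8, 0, 0, -6.5, 0, 0, 0, 0.8, 0, 0, -6.5, 0, 0, 0, 0.8, 0, 0, -6.5, 0, 0, 0, 0.8]

```text
time_s: 42.92
position: [0.5186, 0.123, 0.0464]
orientation: [0.711, 0.703, -0.001, -0.0]
ft_force: [0.1, 0.0, -0.4]
finger_gap: 0.567
```

```bash
python3 look.py w30 150 80 370 240
```

```text
42.9167 [0.51856004 0.12296532 0.0463619 ] [ 7.11263531e-01  7.02925108e-01 -5.68289397e-04 -3.99553822e-04] 0.5672617035043456
scale 3.6363636363636362
```

View pics/w30z.png

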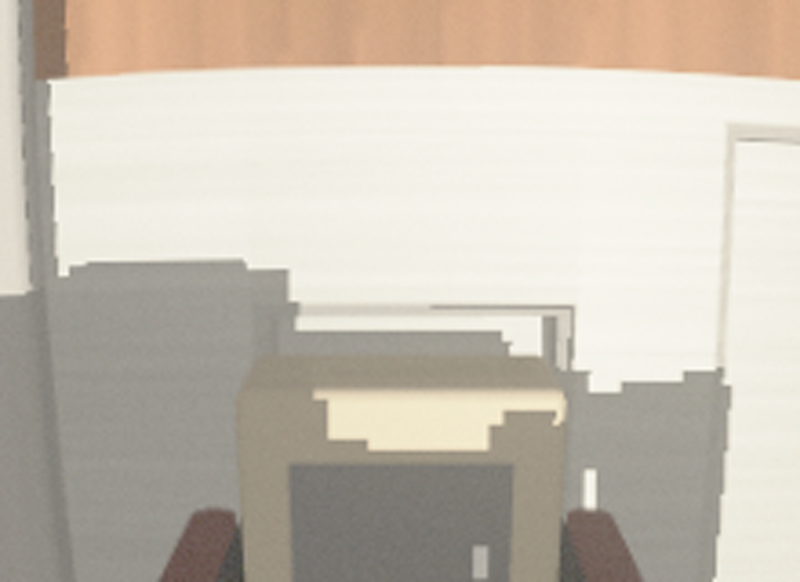

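Run:
```python
from h import *
c=np.load("cal.npy",allow_pickle=True).item();n="wrist"
Z=lambda a:Zc(a,3.63636,150,80)
print("short_a top outer",w(c,Z([(300,305),(574,306)]),.02,n))
print("long_b left",w(c,Z([(728,124),(720,370)]),.02,n))
zt=.0464-.0131
print("shell end top", w(c,Z([(240,389),(566,388)]),zt+.026,n))
print("shell end bot", w(c,Z([(258,359),(545,357)]),zt,n))
```

```text
short_a top outer [[0.49972454 0.16153746 0.02      ]
 [0.54964069 0.16093855 0.02      ]]
long_b left [[0.57777629 0.1948888  0.02      ]
 [0.57823115 0.14873834 0.02      ]]
shell end top [[0.49423878 0.15633892 0.0593    ]
 [0.54247805 0.1559981  0.0593    ]]
shell end bot [[0.49347865 0.15470569 0.0333    ]
 [0.54269483 0.15455165 0.0333    ]]
```

arm_command:
  plan: [0.15, 0.05, -0.8, 0, 0, 0, 0.8, 0.15, 0.05, -1.4, 0, 0, 0, 0.8, 0.15, 0.05, -1.8, 0, 0, 0, 0.8, 0.15, 0.05, -2.2, 0, 0, 0, 0.8, 0.15, 0.05, -2.3, 0, 0, 0, 0.8, 0.15, 0.05, -2.3, 0, 0, 0, 0.8]

```text
time_s: 43.47
position: [0.5199, 0.1244, 0.0231]
orientation: [0.711, 0.704, -0.0, -0.0]
ft_force: [-0.2, -0.1, -1.5]
finger_gap: 0.568
```

arm_command:
  plan: [0, 0, -0.2, 0, 0, 0, 0.8, 0, 0, -0.2, 0, 0, 0, 0.8, 0, 0, -0.2, 0, 0, 0, 0.4, 0, 0, -0.2, 0, 0, 0, 0.35, 0, 0, -0.2, 0, 0, 0, 0.35, 0, 0, 1, 0, 0, 0, 0.35, 0, 0, 4, 0, 0, 0, 0.35, 2, -1, 8, 0, 0, 0, 0.35, 4, -2, 12, 0, 0, 0, 0.35, 4, -3, 16, 0, 0, 0, 0.35, 4, -3, 18, 0, 0, 0, 0.35, 4, -3, 18, 0, 0, 0, 0.35]

```text
time_s: 44.47
position: [0.565, 0.0939, 0.2102]
orientation: [0.711, 0.703, 0.004, 0.004]
ft_force: [0.4, 0.3, -0.1]
finger_gap: 0.651
```

arm_command:
  plan: [0, 0, 0, 0, 0, 0, 0.35, 0, 0, 0, 0, 0, 0, 0.35, 0, 0, 0, 0, 0, 0, 0.35]

```text
time_s: 44.72
position: [0.5587, 0.0944, 0.2018]
orientation: [0.711, 0.704, -0.001, -0.001]
ft_force: [-0.5, 0.1, -0.1]
finger_gap: 0.653
```

```bash
python3 look.py w31 130 60 390 250
```

```text
44.7167 [0.55867097 0.09444501 0.20175315] [ 0.7106548   0.70353883 -0.00123709 -0.00115591] 0.6529599508283652
scale 3.076923076923077
```

View pics/w31z.png

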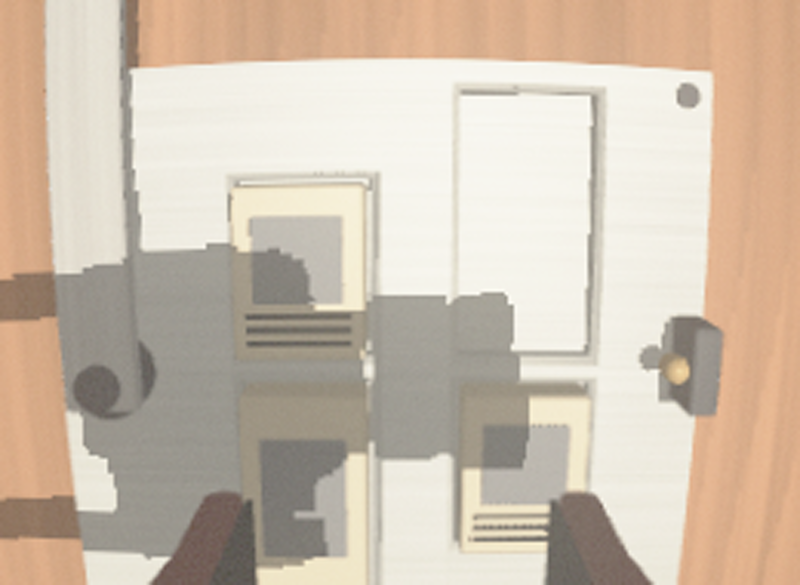

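Run:
```python
from h import *
c=np.load("cal.npy",allow_pickle=True).item();n="wrist"
Z=lambda a:Zc(a,800/260,130,60)
for nm,px,x0 in (("sa",[(366,184),(366,359),(236,361),(232,186)],[.52,.124,0]),("sb",[(592,384),(587,554),(460,552),(461,386)],[.606,.044,0])):
    x,e=fitrect(c,Z(px),.024,.032,.034,n,x0);print(nm,x.round(4),e)
x,e=fitrect(c,Z([(606,87),(597,364),(452,362),(456,85)]),.0295,.0545,.02,n,[.606,.14,0]);print("long_b",x.round(4),e)
print("scr/corner",w(c,Z([(712,72),(131,68)]),.02,n))
for t in ("scene","top"):
    bot.capture(t)
im=bot.capture("scene");crop(im,200,120,400,260,4,"pics/s31.png")
```

```text
sa [ 0.52    0.1243 -0.0126] 1.0769552029933038
sb [0.6055 0.0464 0.0056] 3.3672384692483206
long_b [ 0.6067  0.1402 -0.0103] 0.9905453865869589
scr/corner [[0.67876588 0.20275192 0.02      ]
 [0.45436803 0.20512427 0.02      ]]
```

View pics/s31.png

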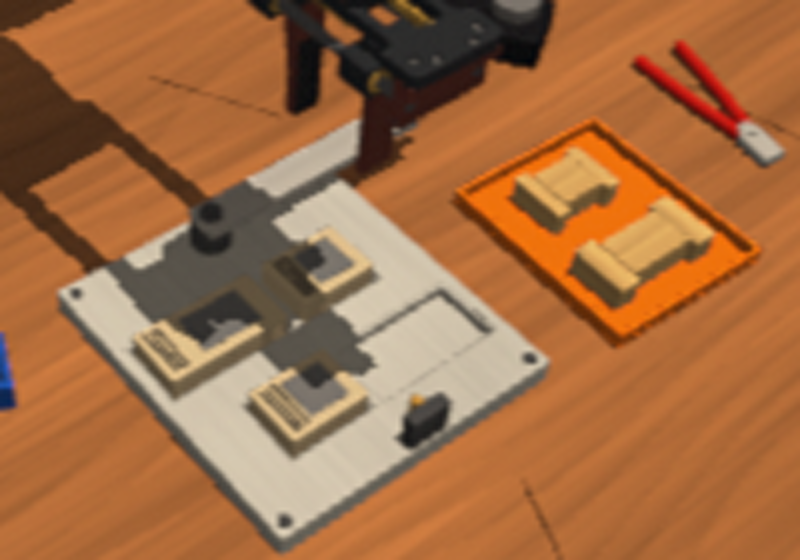

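arm_command:
  plan: [2, -3, -1, 0, 0, 0, 0.35, 4, -6, -2, 0, 0, 0, 0.35, 4.5, -8, -3, 0, 0, 0, 0.35, 4.5, -9, -3, 0, 0, 0, 0.35, 4.5, -9, -3, 0, 0, 0, 0.35, 4.5, -9, -3, 0, 0, 0, 0.35, 4.5, -9, -3, 0, 0, 0, 0.35]

```text
time_s: 45.5
position: [0.6047, 0.0055, 0.1738]
orientation: [0.711, 0.704, 0.0, -0.0]
ft_force: [-0.4, -0.6, 0.6]
finger_gap: 0.651
```

```bash
python3 look.py w32 100 60 360 250
```

```text
45.5 [0.60468623 0.0055     0.17383786] [ 7.10597810e-01  7.03598341e-01  1.64897207e-04 -3.16217396e-04] 0.6506092364333502
scale 3.076923076923077
```

View pics/w32z.png

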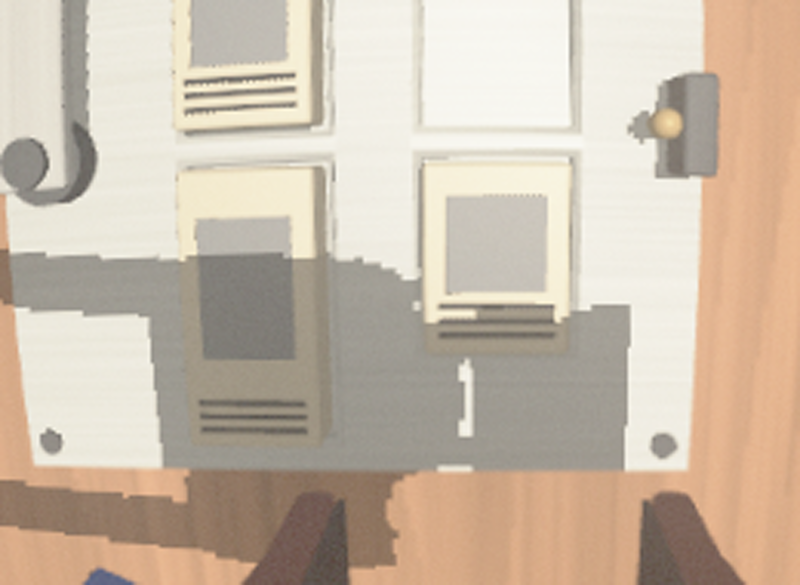

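Run:
```python
from h import *
c=np.load("cal.npy",allow_pickle=True).item();n="wrist"
Z=lambda a:Zc(a,800/260,100,60)
for nm,px,h,x0 in (("sb",[(571,163),(567,354),(425,355),(422,164)],.032,[.606,.044,0]),("la",[(318,168),(316,443),(190,440),(178,169)],.049,[.52,.027,0])):
  for z in (.030,.034,.038):
    x,e=fitrect(c,Z(px),.024,h,z,n,x0);print(nm,z,x.round(4),e)
```

```text
sb 0.03 [ 0.6052  0.0428 -0.0074] 1.1254865788349093
sb 0.034 [ 0.6052  0.0433 -0.0074] 0.7971850163838212
sb 0.038 [ 0.6052  0.0437 -0.0074] 0.48415294794352803
la 0.03 [ 0.5176  0.0276 -0.0432] 1.1477984417640528
la 0.034 [ 0.5187  0.0282 -0.0435] 0.8866385635961933
la 0.038 [ 0.5198  0.0288 -0.0439] 1.367332947152505
```

arm_command:
  plan: [-3, -1, 0, 0, 0, 0, 0.35, -6, -2, 0, 0, 0, 0, 0.35, -8.5, -3, 0, 0, 0, 0, 0.35, -8.5, -3, 0, 0, 0, 0, 0.35, -8.5, -3, 0, 0, 0, 0, 0.35, -8.5, -3, 0, 0, 0, 0, 0.35]

```text
time_s: 46.05
position: [0.5212, -0.025, 0.1743]
orientation: [0.711, 0.704, 0.001, 0.001]
ft_force: [-0.6, 0.5, 0.0]
finger_gap: 0.65
```

```bash
python3 look.py w33 130 60 390 250
```

```text
46.05 [ 0.52122514 -0.02495119  0.17430848] [0.71050352 0.70369271 0.00080752 0.00081375] 0.6501773376674346
scale 3.076923076923077
```

View pics/w33z.png

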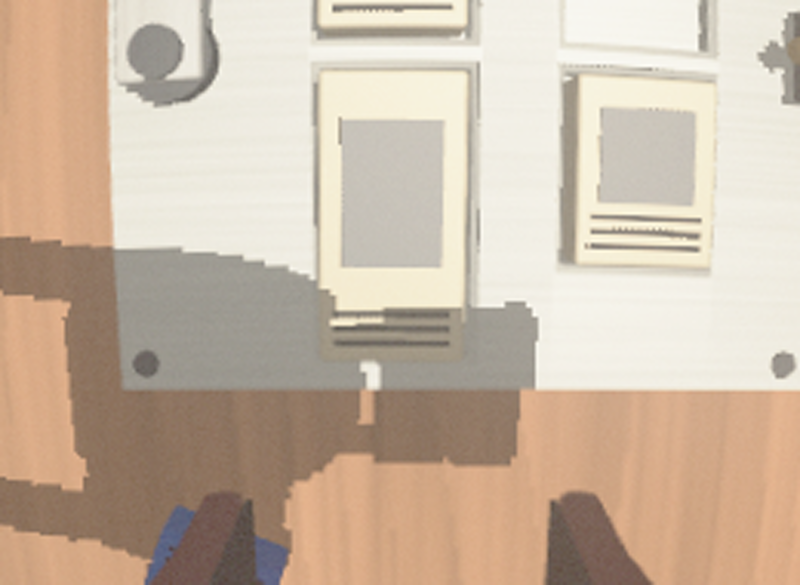

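arm_command:
  plan: [-1, 4, 0, 0, 0, 0, 0.5, -2, 8, 0, 0, 0, 0, 0.5, -3, 12, 0, 0, 0, 0, 0.5, -4, 16, 0, 0, 0, 0, 0.5, -5, 20, 0, 0, 0, 0, 0.5, -6, 24, 0, 0, 0, 0, 0.5, -7.5, 27.8, 0, 0, 0, 0, 0.5, -7.5, 27.8, -3, 0, 0, 0, 0.5, -7.5, 27.8, -3, 0, 0, 0, 0.5, -7.5, 27.8, -3, 0, 0, 0, 0.5, -7.5, 27.8, -3, 0, 0, 0, 0.5]

```text
time_s: 47.02
position: [0.446, 0.2522, 0.1438]
orientation: [0.711, 0.703, -0.0, 0.0]
ft_force: [0.2, -0.3, -0.3]
finger_gap: 0.5
```

```bash
python3 look.py w34 130 90 390 280
python3 - <<'E'
from h import *
im=bot.capture("top");cv2.imwrite("pics/t34.png",im)
E
```

```text
47.0167 [0.44598378 0.25215392 0.14381365] [ 7.10808390e-01  7.03385676e-01 -1.35075470e-04  7.30142260e-05] 0.4997365368869167
scale 3.076923076923077
```

View pics/w34z.png

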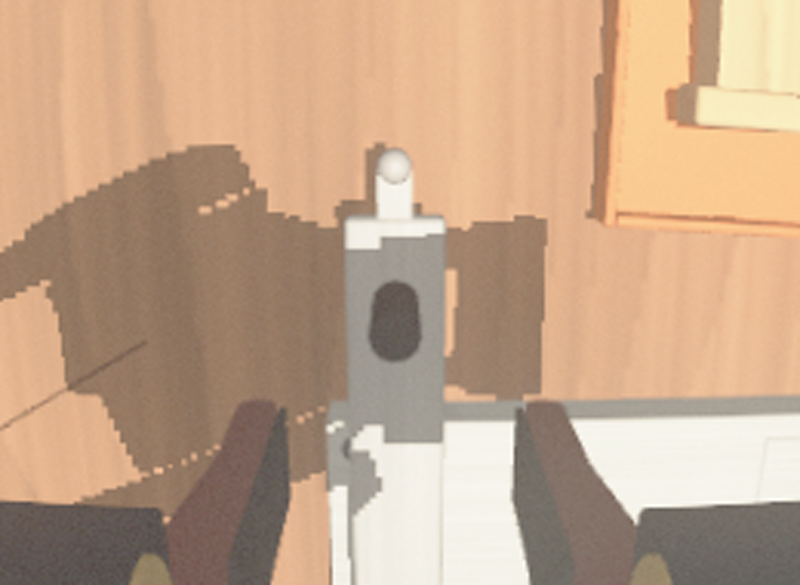

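View pics/t34.png

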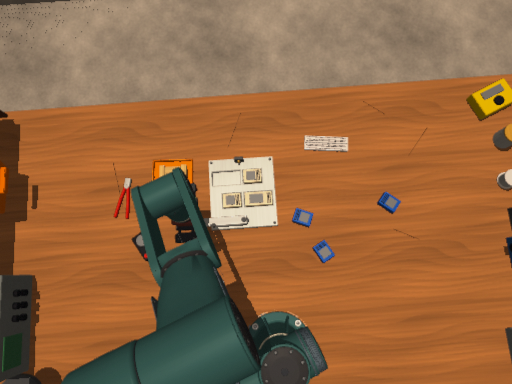

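arm_command:
  plan: [0, 0.1, -3, 0, 0, 0, 0.5, 0, 0.1, -6, 0, 0, 0, 0.5, 0, 0.1, -8, 0, 0, 0, 0.5, 0, 0.1, -8.6, 0, 0, 0, 0.5, 0, 0.1, -8.6, 0, 0, 0, 0.7, 0, 0.1, -8.6, 0, 0, 0, 1, 0, 0.1, -8.6, 0, 0, 0, 1, 0, 0.1, -8.6, 0, 0, 0, 1, 0, 0.1, -8.6, 0, 0, 0, 1, 0, 0.1, -8.6, 0, 0, 0, 1]
  newtons: 12

```text
time_s: 47.95
position: [0.446, 0.2537, 0.0585]
orientation: [0.711, 0.703, 0.001, 0.0]
ft_force: [-0.1, 0.2, 4.0]
finger_gap: 0.152
```

Run:
```python
from h import *
p0=bot.read_state()["position"][:2];h=np.array([.4434,.0838]);d=p0-h;a0=np.arctan2(d[1],d[0]);r=np.hypot(*d);print(p0,r,a0)
for k in range(0,24):
    a=a0-k*0.07
    print(k,((h+r*np.array([np.cos(a),np.sin(a)])-p0)*100).round(1),round(np.degrees(a-a0),1),round(a+.0105,3))
```

```text
[0.44602964 0.25371261] 0.1699329576683948 1.5553211234828592
0 [0. 0.] 0.0 1.566
1 [ 1.2 -0.1] -4.0 1.496
2 [ 2.4 -0.2] -8.0 1.426
3 [ 3.5 -0.4] -12.0 1.356
4 [ 4.7 -0.7] -16.0 1.286
5 [ 5.8 -1.1] -20.1 1.216
6 [ 6.9 -1.6] -24.1 1.146
7 [ 8.  -2.1] -28.1 1.076
8 [ 9.  -2.7] -32.1 1.006
9 [10.  -3.4] -36.1 0.936
10 [10.9 -4.2] -40.1 0.866
11 [11.8 -5. ] -44.1 0.796
12 [12.6 -5.8] -48.1 0.726
13 [13.3 -6.8] -52.1 0.656
14 [14.  -7.7] -56.1 0.586
15 [14.6 -8.8] -60.2 0.516
16 [15.1 -9.8] -64.2 0.446
17 [ 15.6 -10.9] -68.2 0.376
18 [ 16. -12.] -72.2 0.306
19 [ 16.3 -13.2] -76.2 0.236
20 [ 16.5 -14.4] -80.2 0.166
21 [ 16.7 -15.5] -84.2 0.096
22 [ 16.7 -16.7] -88.2 0.026
23 [ 16.7 -17.9] -92.2 -0.044
```

arm_command:
  plan: [1.2, -0.1, 0, 0, 0, -4, 1, 2.4, -0.2, 0, 0, 0, -8, 1, 3.5, -0.4, 0, 0, 0, -12, 1, 4.7, -0.7, 0, 0, 0, -16, 1, 5.8, -1.1, 0, 0, 0, -20, 1, 6.9, -1.6, 0, 0, 0, -24, 1, 8, -2.1, 0, 0, 0, -28, 1, 9, -2.7, 0, 0, 0, -32, 1, 10, -3.4, 0, 0, 0, -36, 1, 10.9, -4.2, 0, 0, 0, -40, 1, 11.8, -5, 0, 0, 0, -44, 1, 12.6, -5.8, 0, 0, 0, -48, 1]

```text
time_s: 48.95
position: [0.5714, 0.1949, 0.0584]
orientation: [0.936, 0.352, -0.0, 0.0]
ft_force: [-3.3, -1.5, 8.1]
finger_gap: 0.154
```

Run:
```python
from h import *
p0=bot.read_state()["position"][:2];h=np.array([.4434,.0838]);d=p0-h;a0=np.arctan2(d[1],d[0]);r=np.hypot(*d);print(p0,r,a0)
a0=1.5553-12*.07;r=.17
p0=h+r*np.array([np.cos(a0),np.sin(a0)])
for k in range(0,13):
    a=a0-k*0.07
    print(k,((h+r*np.array([np.cos(a),np.sin(a)])-p0)*100).round(1),round(np.degrees(a-a0),1),round(a+.0105,3))
```

```text
[0.57142289 0.19494375] 0.16953699499672215 0.7149401831985973
0 [0. 0.] 0.0 0.726
1 [ 0.7 -0.9] -4.0 0.656
2 [ 1.4 -1.9] -8.0 0.586
3 [ 2.  -2.9] -12.0 0.516
4 [ 2.6 -4. ] -16.0 0.446
5 [ 3.  -5.1] -20.1 0.376
6 [ 3.4 -6.2] -24.1 0.306
7 [ 3.7 -7.4] -28.1 0.236
8 [ 4.  -8.5] -32.1 0.166
9 [ 4.1 -9.7] -36.1 0.096
10 [  4.2 -10.9] -40.1 0.026
11 [  4.1 -12.1] -44.1 -0.044
12 [  4.  -13.3] -48.1 -0.114
```

arm_command:
  plan: [0.7, -0.9, 0, 0, 0, -4, 1, 1.4, -1.9, 0, 0, 0, -8, 1, 2, -2.9, 0, 0, 0, -12, 1, 2.6, -4, 0, 0, 0, -16, 1, 3, -5.1, 0, 0, 0, -20, 1, 3.4, -6.2, 0, 0, 0, -24, 1, 3.7, -7.4, 0, 0, 0, -28, 1, 4, -8.5, 0, 0, 0, -32, 1, 4.1, -9.7, 0, 0, 0, -36, 1, 4.2, -10.8, 0, 0, 0, -40, 1, 4.2, -11.4, 0, 0, 0, -40, 1, 4.2, -11.5, 0, 0, 0, -40, 1]

```text
time_s: 49.95
position: [0.6121, 0.0836, 0.0584]
orientation: [1.0, 0.011, -0.001, -0.003]
ft_force: [-4.5, 16.5, 7.0]
finger_gap: 0.157
```

```bash
python3 - <<'E'
from h import *
p0=bot.read_state()["position"][:2];h=np.array([.4434,.0838]);d=p0-h;print(np.hypot(*d),np.arctan2(d[1],d[0])+.0105)
im=bot.capture("scene");crop(im,200,120,360,260,4,"pics/s35.png")
E
python3 look.py w35 130 60 390 250
```

```text
0.16869425610194558 0.00933332604477416
50.0 [0.6120294  0.08367777 0.05836201] [ 9.99932763e-01  1.11584620e-02 -6.96030140e-04 -3.07804434e-03] 0.15385662206716963
scale 3.076923076923077
```

View pics/w35z.png

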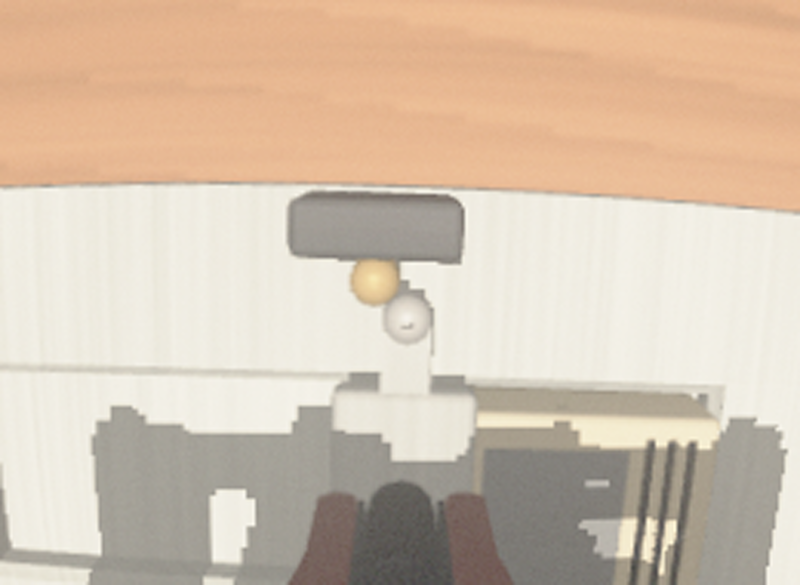

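View pics/s35.png

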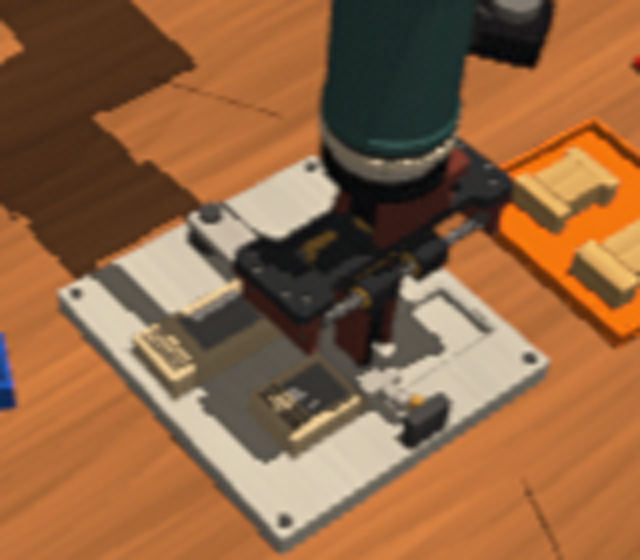

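arm_command:
  plan: [0, 0.1, 0, 0, 0, 0, 0.9, 0, 0.3, 0, 0, 0, 0, 0.7, 0, 0.3, 0, 0, 0, 0, 0.5, 0, 0.3, 0, 0, 0, 0, 0.5, 0, 0.3, 2, 0, 0, 0, 0.5, 0, 0.3, 6, 0, 0, 0, 0.5, 0, 0.3, 10, 0, 0, 0, 0.5, 0, 0, 14, 0, 0, 0, 0.5, 0, 0, 16, 0, 0, 0, 0.5, 0, 0, 16, 0, 0, 0, 0.5, 0, 0, 16, 0, 0, 0, 0.5, 0, 0, 16, 0, 0, 0, 0.5]

```text
time_s: 51.05
position: [0.6124, 0.0801, 0.2162]
orientation: [1.0, 0.012, -0.001, 0.0]
ft_force: [-0.3, 1.0, 0.7]
finger_gap: 0.5
```

```bash
python3 look.py w36 100 20 420 260
python3 - <<'E'
from h import *
im=bot.capture("scene");crop(im,200,100,400,260,4,"pics/s36.png")
E
```

```text
51.05 [0.61235057 0.08006635 0.21618513] [ 9.99924828e-01  1.22245817e-02 -9.46423047e-04  4.75495071e-05] 0.5001638109186382
scale 2.5
```

View pics/w36z.png

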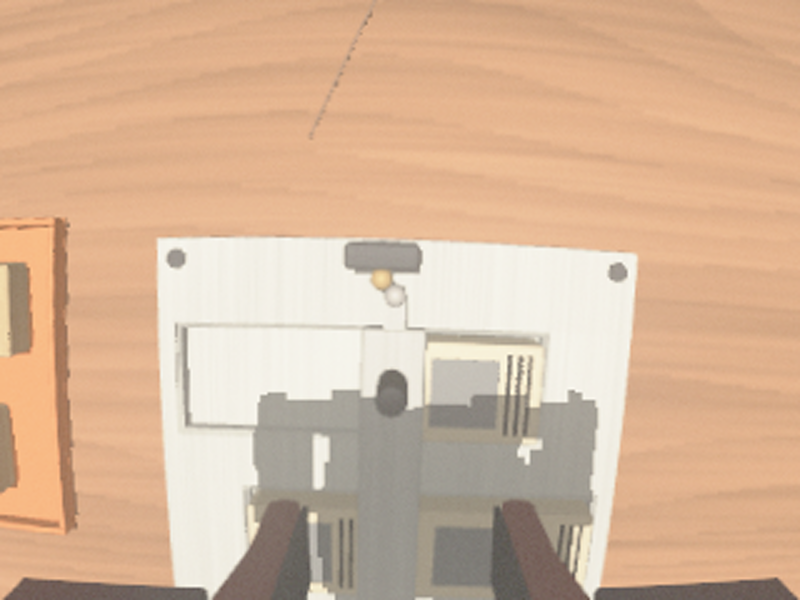

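View pics/s36.png

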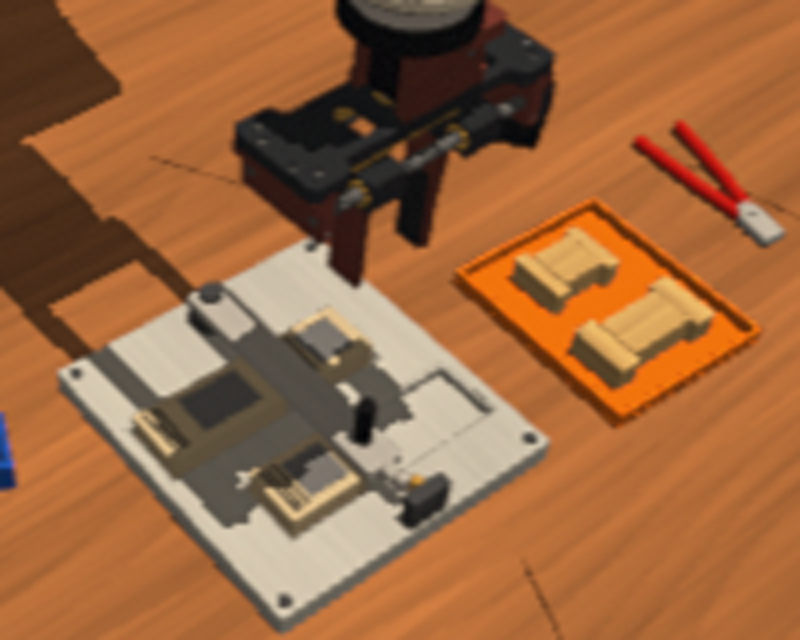

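Run:
```python
from h import *
c=np.load("cal.npy",allow_pickle=True).item();n="wrist"
Z=lambda a:Zc(a,2.5,100,20)
h=np.array([.4432,.0838])
for nm,px,z in (("ball",(395,296),.0415),("barend",(393,331),.0465),("barmid",(390,520),.0465)):
    d=w(c,Z([px]),z,n)[0][:2];print(nm,d,np.arctan2(*(d-h)[::-1])+.0105)
cs=w(c,Z([(158,239),(637,254)]),.02,n);print("corners",cs)
e=cs[0]-cs[1];print("yaw",np.arctan2(-e[0],e[1]),"mid",cs.mean(0))
print("catch",w(c,Z([(346,245),(421,248)]),.05,n),"orange",w(c,Z([(382,279)]),.0415,n))
x,er=fitrect(c,Z([(428,343),(546,346),(543,437),(425,437)]),.024,.032,.034,n,[.6,.04,0]);
```

```text
ball [0.65212089 0.08279311] 0.005680581317624486
barend [0.63654206 0.08329446] 0.007885284678824687
barmid [0.54373595 0.0826503 ] -0.0009352407356034691
corners [[ 0.67821712  0.20206372  0.02      ]
 [ 0.67658651 -0.03740428  0.02      ]]
yaw -0.00680917633478777 mid [0.67740182 0.08232972 0.02      ]
catch [[0.67547299 0.10505777 0.05      ]
 [0.67485291 0.07176928 0.05      ]] orange [[0.6598387  0.08892431 0.0415    ]]
```

Run:
```python
from plant import bot
print(bot.read_state()["time_s"]);print(bot.job_done())
```

```text
51.15
the job is handed in; nothing more can be done
None
```

The fixture is loaded and shut, and I handed the job in at about 51 s; it reports no verdict, so the checks below are my own camera measurements.

**What I did:** I swung the bar open to about 1.57 rad and laid both wooden blocks flat in the tray. The long shell went into the near right long pocket. The two short shells went into the far right and near left short pockets. Then I swung the bar shut past its catch.

**Last checks**
- **Bar:** it measured between 0.00 and 0.01 rad, and the ball on its tip is past the catch.
- **Shells:** both short shells measured within about 1 mm of their pocket centres. One fit of the long shell, from a bad angle, disagreed: about 1 mm off centre and 0.034 rad out of square. It looked flat and square from above, but I did not re-measure it.
- **Blocks and desk:** both blocks looked flat in the tray, no beige shells were left on the desk, and the gripper was clear of everything. I did not re-measure the paddle, breadboard or cutters, but I did not touch them.

**What went wrong**
- The fingertips sit about 29 mm higher than the interface text says, level with the tool point instead of 25 mm ahead of it. My first bar swing therefore only nudged the knob.
- While taking out the short block, one descent pressed on the block or plate with about 66 N at the wrist. That is under the 120 N wrist limit. It would break the 40 N rule only if it counts as the arm or gripper body pressing, and I think the fingers made the contact.
- The long shell had shifted about 4 cm before I picked it up; I found it again by camera.

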